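# Unclamp, unload and relock a board fixture with the extension bar

## Task

With the extension bar from the blue mat set over the toggle lever of the clamping fixture, throw the lever past its dead point until it is fully open, then throw the clamp bar back, slide every board forward out from under the rear ledge and lay it flat, block upwards, in the black tray, side by side. Once all boards are in the tray, lower the clamp bar fully, throw the toggle back to fully locked with the extension bar, and lay the bar flat on its mat again. Move the lever only with the bar, never with the gripper itself, and leave the other things on the bench where they are.

Things in the scene. Friction and masses are not known exactly. Their poses are not given: they have to be found in the camera images.
- fixture: Fixed aluminium clamping fixture. Origin on the table under the middle of its middle bay; x to its rear (away from the robot), y along the row of bays, z up. Base plate x -105..105, y -167..122, top 15 mm high. On it are three bays centred at y = -66, 0, 66 mm, 58 mm wide between black fences 8 mm high (x -60..40), closed at the rear and open to the front (-x).
- clamp_bar (a joint): Hinge of the clamp bar: a grey plate 190 mm wide (y), reaching 100 mm forward of its rear hinge, with a rubber rib under its front edge that presses on the boards. 0 rad = down, 1.75 = thrown back to its stop, where its weight keeps it; below about 1.1 rad it sinks shut slowly (damped). 0.35 kg. The locked toggle's latch nose holds it down.
- clamp_handle (a point): Middle of the clamp bar's handle: a round steel bar of 12 mm diameter, 100 mm long, parallel to the fixture's y, on two legs at its ends. With the bar down it lies 90 mm above the table, at fixture x = -22 mm, 42 mm clear above the plate; it moves on an arc of about 101 mm radius about clamp_hinge, up and to the rear. The handle may turn between the fingers.
- clamp_hinge (a point): A point on the hinge axis of the clamp bar, fixed on the fixture at x = 68, y = 0, z = 45 mm. The axis is the fixture's y; a growing angle lifts the front.
- toggle (a joint): Over-centre toggle lever on an upright pivot at the fixture's right side. 0 rad = locked (arm points to the fixture's -x, towards the robot), 1.5 = open (arm points to the fixture's -y, outward); positive is anticlockwise from above. Dead point at 0.65 rad: a spring drives it to the nearer stop, with about 0.7 N m at either stop.
- toggle_pivot (a point): On the lever's upright pivot axis, at the height of the top of the lever arm (67 mm above the table); fixed on the fixture at x = -10, y = -138 mm. The hub round it has 19 mm radius and ends 76 mm above the table; behind it (+x) a spring strut, below 50 mm, runs to an anchor 95 mm away.
- toggle_arm: The lever's arm: a level steel flat 12 mm wide and 12 mm high (55 to 67 mm above the table), reaching to 95 mm from the pivot axis, free from 19 mm on. Origin on the pivot axis, 57 mm above the table; the arm lies along its own -x. It is to be moved with the extension bar only, not with the gripper.
- extension_bar: Loose steel bar, 180 mm long (x), 30 mm high, 0.22 kg; origin at the middle of its underside, z up. Shank x -68..40 mm, 16 mm wide, 16 to 30 mm above the underside: grip it near x = 0, where it balances. Head at the +x end (see bar_head). At x -90..-68 is a rubber foot block 36 mm wide, 30 mm high.
- bar_head (a point): Middle of the extension bar's head (bar x = 65 mm), at the inner face of its roof, 16 mm above the underside. The head (bar x 40..90 mm) is a channel 36 mm wide outside, 22 mm inside, 16 mm deep, open below and at both ends, under a 14 mm roof. Set down over the lever arm from above, the roof rests on the arm.
- ledge (a point): Middle of the underside of the fixed ledge that crosses the rear of all bays, 27 mm above the table, at fixture x = 32.5 mm; it covers fixture x 20..45 mm, its top is 33 mm high. A stop behind it closes the bays at x = 45.
- mat: Thin blue bench mat fixed on the table, 270 (x) x 140 (y) x 3 mm: the place of the extension bar. Origin at the middle of its underside.
- tray: Fixed shallow black tray, 222 (x) x 142 (y) mm outside, walls 5 mm thick and 14 mm high; its inner floor (212 x 132 mm) is 5 mm above the table. Three boards fit side by side with their length along the tray's y. Origin at the middle of its underside.
- board1: Loose electronics board (2 or 3 alike are present), 110 (x) x 52 (y) x 5 mm, 90 g; origin at the middle of its underside, z up. In a bay it lies on the floor, rear (+x) edge at fixture x = 40 mm, so its last 20 mm are under the ledge. Near its front stands a black connector block to grip: 16 (x) x 20 (y) mm, centred 40 mm to -x, 5 to 40 mm above the underside.
- board2: Loose electronics board (2 or 3 alike are present), 110 (x) x 52 (y) x 5 mm, 90 g; origin at the middle of its underside, z up. In a bay it lies on the floor, rear (+x) edge at fixture x = 40 mm, so its last 20 mm are under the ledge. Near its front stands a black connector block to grip: 16 (x) x 20 (y) mm, centred 40 mm to -x, 5 to 40 mm above the underside.
- board3: Loose electronics board (2 or 3 alike are present), 110 (x) x 52 (y) x 5 mm, 90 g; origin at the middle of its underside, z up. In a bay it lies on the floor, rear (+x) edge at fixture x = 40 mm, so its last 20 mm are under the ledge. Near its front stands a black connector block to grip: 16 (x) x 20 (y) mm, centred 40 mm to -x, 5 to 40 mm above the underside.
- tape_roll: Roll of amber tape lying flat, 92 mm across, 50 mm high. Bystander, to be left alone.
- screwdriver: Screwdriver 170 mm long, lying. Bystander, to be left alone.
- ruler: Steel ruler 200 x 30 x 4 mm, lying. Bystander, to be left alone.
- solvent_bottle: White bottle with yellow cap, 70 mm across, 170 mm tall. Bystander, to be left alone.
- scissors: Scissors lying, 180 mm long. Bystander, to be left alone.
- spool: Grey spool 56 mm across, 30 mm high. Bystander, to be left alone.
- ballast_block: Aluminium block 50 x 70 x 30 mm. Bystander, to be left alone.
Not all that is in view belongs to the job. What is shaped like the board3 but brown or turquoise is not meant.

How it is judged:
On the way, in this order (a step that is already met when the one before it is completed fails the run):
1. the toggle lever has been thrown open (value of joint toggle above 1.3 rad), for 0.3 s.
2. the clamp bar has been thrown back (value of joint clamp_bar above 1.5 rad), for 0.3 s.
3. every board lies flat in the tray, the clamp bar still up (x of board1 in the frame of tray between -0.085 and 0.085 m and y of board1 in the frame of tray between -0.055 and 0.055 m and z of each of board1, board2, board3 in the frame of tray below 0.0085 m and angle between each of board1, board2, board3's own z axis and vertical below 0.08 rad and x of board2 in the frame of tray between -0.085 and 0.085 m and y of board2 in the frame of tray between -0.055 and 0.055 m and x of board3 in the frame of tray between -0.085 and 0.085 m and y of board3 in the frame of tray between -0.055 and 0.055 m and value of joint clamp_bar above 0.5 rad), for 0.2 s.
4. the clamp bar has been lowered, the toggle still open (value of joint clamp_bar below 0.08 rad and value of joint toggle above 1.3 rad), for 0.2 s.
At the end, for the whole second after the job is handed in: Every board lies flat (0.08 rad), block up, on the tray floor; the extension bar lies flat on the mat (its middle within 100 mm along and 60 mm across of the mat's middle); toggle locked (under 0.12 rad); clamp bar under 0.08 rad; boards and bar at rest (x of board1 in the frame of tray between -0.085 and 0.085 m and y of board1 in the frame of tray between -0.055 and 0.055 m and z of each of board1, board2, board3 in the frame of tray below 0.0085 m and angle between each of board1, board2, board3's own z axis and vertical below 0.08 rad and x of board2 in the frame of tray between -0.085 and 0.085 m and y of board2 in the frame of tray between -0.055 and 0.055 m and x of board3 in the frame of tray between -0.085 and 0.085 m and y of board3 in the frame of tray between -0.055 and 0.055 m and linear speed of each of board1, board2, board3, extension_bar below 0.02 m/s and x of extension_bar in the frame of mat between -0.1 and 0.1 m and y of extension_bar in the frame of mat between -0.06 and 0.06 m and z of extension_bar in the frame of mat below 0.012 m and angle between extension_bar's own z axis and vertical below 0.12 rad and value of joint toggle below 0.12 rad and value of joint clamp_bar below 0.08 rad); the robot touches nothing.
It fails at once if the gripper or arm pushes the toggle lever's arm (contact force between any of the fingers, the arm and toggle_arm above 2 N).
It fails at once if a bystander is moved by more than 40 mm (distance of any of tape_roll, screwdriver, ruler, solvent_bottle, scissors, spool, ballast_block from where it was at the start of the episode above 0.04 m).
Of board1, board2, board3 only 2 to 3 are there at a start; the rules pass over those that are not, and their reading is None.
At some moment in a run one of extension_bar may be knocked a few centimetres aside while the robot is not near it.
Once in a run the grip may slacken for a moment while it holds something.
It also fails if it takes over 210 s, if anything falls off the work surface, if the arm or the gripper's body presses on something with over 40 N, if the wrist force passes 120 N, or if a joint passes its speed limit or range.

## Robot

A 7-joint arm with a two-finger parallel gripper is mounted at the origin on the work surface. World frame = base frame: x ahead of the robot, y to its left, z up, the work surface at z = 0. Lengths are in m, angles in rad, forces in N, time in s.
With the tool pointing down it reaches from about 0.425 to 0.95 m from the base axis. Payload 4.7 kg.
Tool frame: the origin (TCP) lies between the finger pads; the fingertips stand 17 mm ahead of it and the grasp point (between the pads) lies 2 mm behind it; z points along the fingers, y is the line along which they close (so a half turn about z gives the same grasp; the last joint's range is limited). The gripper opens to 85 mm and grips with 20 to 120 N. Pads are 22 mm wide; open, the fingers measure 114 mm over their backs; the gripper's body (76 mm by 85 mm) begins 54 mm behind the grasp point. The pads swing forward as they close: fully open they stand 13 mm farther back than shut.
Start: joints at [-1.189, 0.469, -0.049, 1.532, 0.024, 1.141, -0.082], TCP at [0.27, 0.619, 0.248] pointing down, gripper open.
Joint ranges: [-2.59, 2.59], [-0.33, 1.99], [-1.39, 1.29], [0.1, 2.45], [-1.04, 4.18], [0.21, 1.99], [-2.66, 2.66]. Speed limits (rad/s): [2.57, 2.57, 3.14, 3.14, 3.14, 3.14, 3.14].

## Interface

Orientations are given as a unit quaternion [x, y, z, w].
In Python, from rig import arm gives the robot as it stands. The module is installed in compiled form; this text tells all that it offers.
- The arm moves only by the tool apply_moves, never from a script. Its argument "moves" is a list of rows, each a list of 4 numbers: the shift along the tool's x, y, z in mm, then the turn about the tool's z in rad. In form: [[x, y, z, twist], ...]. A call has 1 to 20 rows; each row is the pose to reach, as a shift and turn from the pose commanded when the call began, along the tool's axes at that moment; what a row does not reach only later rows make up. A row lasts 1/8 s, in which the tool goes at most 62.5 mm and 10.7 degrees, less where a joint would pass 70% of its speed; a pose out of reach is approached as far as the arm can. A call with a gripper value outside its range is refused whole. "grip" is the finger opening in mm, from 0 to 85.4, set as the call begins (left out, the last holds). The fingers move at their own pace and stop on an object; "force" is the grip in N (left out, the last holds). Time passes only in rows, so rows that repeat a pose let the fingers close. It gives the time, the measured TCP pose, the force, the opening and the grip force at its end, in the units of the state.
- arm.state(): the state, without advancing time (a new reading comes with each control period).
- arm.camera(name): name is "scene" or "top" or "wrist"; returns a dict with "image" (480x640x3 uint8, red, green, blue), "K" (3x3 intrinsics, pixels), "extrinsics" (4x4, takes a point from camera to world coordinates). Camera axes: x right, y down, z forward; pixel columns grow to the right and rows downward; lengths in m; the calibration is good to about 2 mm. The wrist camera is an equidistant fisheye: a pixel r from the principal point sees the ray r / f radians off the axis. A picture is of the moment at which its call begins. There is no depth.
- arm.finish_job(): hands the job in; it is judged then, once.
The state is a dict: "t": time; "joint_positions": joint angles; "dq": joint speeds; "effort": joint torques, N m; "ee_pos": TCP position; "tool_rot": TCP orientation; "contact_force": force on the tool from outside, world axes, zero at the start; "torque": the same for the moment, N m; "grip_width": finger opening in m; "gripper_force": force on a finger pad.
Only numpy, scipy, OpenCV 4.12 (cv2) and the standard library are available. Lean on these libraries where they do the work, as an engineer would, in place of code of your own. Each camera call takes 0.05 s, during which the arm holds its last target. There are 200 camera calls.

## Working session

There is one attempt and no reset: what is moved stays moved. The work goes in short steps, Python scripts to look and compute and a tool call to move; the robot and the scene stay as the last step left them, time stands still between calls to the robot, and variables do not carry over. Pictures are saved under pics/ and viewed, at most 14 in all, crops included, and the job is handed in when it is done.

Besides the shell and the picture viewer there is one more tool, called by a JSON object that holds its "fn" and its "kwargs", one argument or row to a line. apply_moves: Moves the arm, as the interface text tells. Its arguments: {"type":"object","properties":{"moves":{"type":"array","items":{"type":"array","items":{"type":"number"}}},"grip":{"type":"number"},"force":{"type":"number"}},"required":["moves"]}

```bash
mkdir -p pics; python3 - <<'E'
from rig import arm
import cv2,pickle
for n in ("scene","top"):
    c=arm.camera(n); pickle.dump(c,open(f"pics/{n}0.pkl","wb")); cv2.imwrite(f"pics/{n}0.png",c["image"][:,:,::-1]); print(n,c["K"].tolist(),c["extrinsics"].round(4).tolist())
print(arm.state())
E
```

```text
scene [[521.0738639614332, 0.0, 321.00911775551907], [0.0, 521.0738639614332, 242.79410343612673], [0.0, 0.0, 1.0]] [[-0.8815, 0.357, -0.3091, 0.8805], [0.472, 0.6468, -0.599, 0.7682], [-0.0139, -0.6739, -0.7387, 1.0805], [0.0, 0.0, 0.0, 1.0]]
top [[524.3008234234643, 0.0, 326.2078181194438], [0.0, 524.3008234234643, 243.63776500954108], [0.0, 0.0, 1.0]] [[0.0185, -0.984, 0.1774, 0.2389], [-0.9998, -0.0176, 0.0069, -0.0076], [-0.0036, -0.1775, -0.9841, 1.3213], [0.0, 0.0, 0.0, 1.0]]
{'t': 0.1, 'joint_positions': array([-1.18887723,  0.46939055, -0.04859985,  1.53355641,  0.02409416,
        1.14099477, -0.08229447]), 'dq': array([ 4.11086699e-04, -2.35008903e-03, -5.89717730e-05, -3.19806144e-03,
       -6.96685888e-04, -8.89599764e-04, -4.52730421e-05]), 'effort': array([ 9.79435317e-04, -5.11516500e+01, -4.68629692e-02, -2.38391536e+01,
        1.07808528e-02,  4.41395823e-03, -6.65819528e-06]), 'ee_pos': array([0.26935632, 0.6183992 , 0.24735392]), 'tool_rot': array([ 2.03950371e-01,  9.78980831e-01, -8.68371275e-04, -1.53911014e-04]), 'contact_force': array([0.6696971 , 0.29689111, 0.1736072 ]), 'torque': array([-0.02620984,  0.00715742,  0.02401462]), 'gripper_force': 0.0, 'grip_width': 0.08541273296860279}
```

View pics/top0.png

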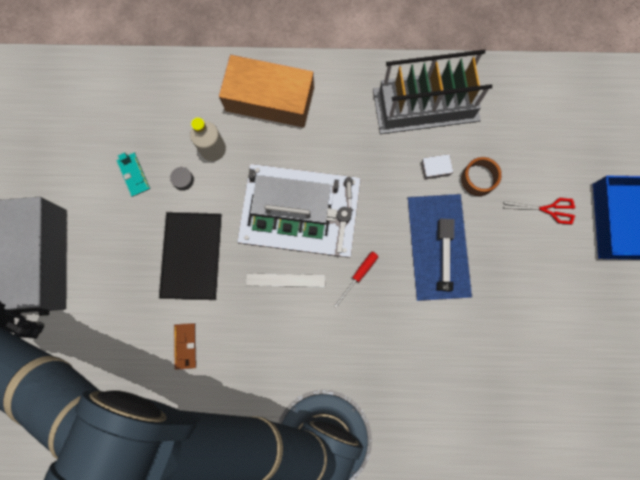

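View pics/scene0.png

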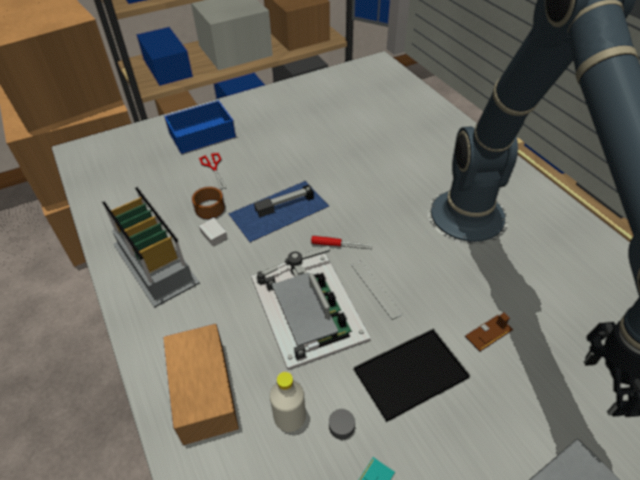

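Boards in view: three greens under the clamp, at (262,225), (288,229) and (313,231). Lookalikes are the turquoise board (133,173), the brown board (185,346), and the rack boards (400–475,85). I choose the three in the fixture. The bar on the mat has its head at (446,228) and its foot at (446,285).

```bash
cat > h.py <<'E'
import numpy as np,cv2,pickle
from scipy.spatial.transform import Rotation as R
def ray(c,uv,z,fish=False):
    K,E=c["K"],c["extrinsics"]; uv=np.atleast_2d(uv).astype(float)
    d=np.c_[(uv[:,0]-K[0,2])/K[0,0],(uv[:,1]-K[1,2])/K[1,1],np.ones(len(uv))]
    if fish:
        r=np.hypot(d[:,0],d[:,1]); s=np.where(r>1e-9,np.sin(r)/np.maximum(r,1e-9),1); d=np.c_[d[:,0]*s,d[:,1]*s,np.cos(r)]
    d=d@E[:3,:3].T; o=E[:3,3]; return (o+d*((z-o[2])/d[:,2])[:,None])[:,:2]
def rect(c,mask,z,fish=False):
    n,l,s,_=cv2.connectedComponentsWithStats(mask.astype(np.uint8)); k=1+np.argmax(s[1:,4])
    v,u=np.nonzero(l==k); p=ray(c,np.c_[u,v],z,fish)
    (cx,cy),(w,h),a=cv2.minAreaRect((p*1000).astype(np.float32)); return np.r_[cx,cy,w,h,a].round(1)
E
python3 - <<'E'
from h import *
c=pickle.load(open("pics/top0.pkl","rb")); im=c["image"]; hsv=cv2.cvtColor(im,cv2.COLOR_RGB2HSV)
H,S,V=[hsv[:,:,i].astype(int) for i in range(3)]
def win(m,u0,u1,v0,v1):
    w=np.zeros_like(m); w[v0:v1,u0:u1]=m[v0:v1,u0:u1]; return w
print("mat",rect(c,win(cv2.morphologyEx(((H>100)&(H<125)&(S>100)).astype(np.uint8),cv2.MORPH_CLOSE,np.ones((25,25))),390,490,180,310),.003))
print("tray",rect(c,win((V<60)&(S<120),150,230,200,310),.014))
print("darkhead",rect(c,win((V<75)&(S<100),430,465,205,250),.03))
print("foot",rect(c,win((V<75)&(S<100),430,465,270,300),.03))
print("shank",rect(c,win((S<60)&(V>130),436,456,235,285),.03))
print("plate",rect(c,win((S<25)&(V>205),232,365,160,262),.015))
g=cv2.resize(im[155:265,225:375],None,fx=5.3,fy=5.3,interpolation=cv2.INTER_CUBIC)
b=cv2.resize(im[185:305,400:480],None,fx=4.8,fy=4.8,interpolation=cv2.INTER_CUBIC)
cv2.imwrite("pics/c1.png",g[:,:,::-1]);cv2.imwrite("pics/c2.png",b[:,:,::-1])
E
```

```text
mat [ 475.3 -285.2  263.9  134.7    4.6]
tray [438.8 344.7 137.9 216.6  89.4]
darkhead [ 511.7 -281.2   10.    51.2   88.9]
foot [ 378.9 -293.5   38.6   38.6   79.6]
shank [ 437.3 -298.5   17.5  108.5   88.8]
plate [539.5  95.7 246.5 153.4  83.2]
```

View pics/c1.png

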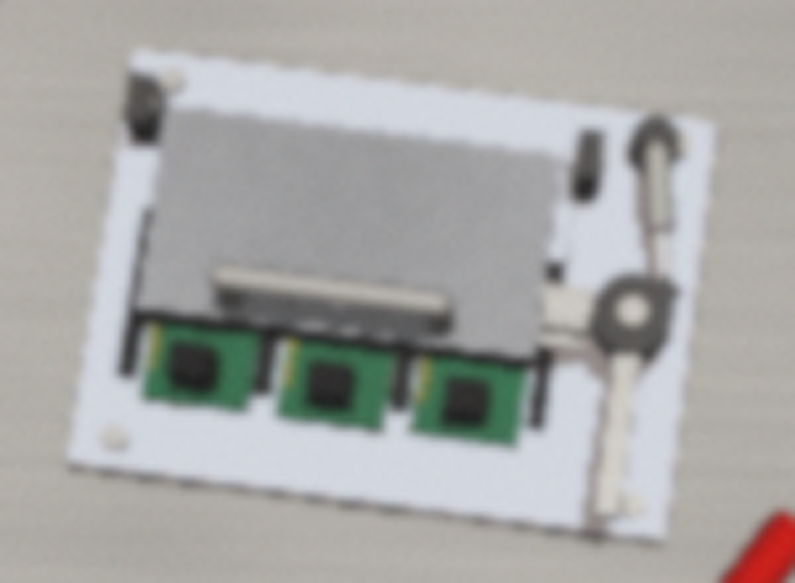

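```bash
cat > fit.py <<'E'
from h import *
def fit(F,W):
    F=np.array(F,float);W=np.array(W,float); f=F-F.mean(0);w=W-W.mean(0)
    a=np.arctan2((f[:,0]*w[:,1]-f[:,1]*w[:,0]).sum(),(f*w).sum()); r=np.array([[np.cos(a),-np.sin(a)],[np.sin(a),np.cos(a)]])
    t=W.mean(0)-r@F.mean(0); return a,t,W-(F@r.T+t)
E
python3 - <<'E'
from fit import *
c=pickle.load(open("pics/top0.pkl","rb"))
P=[(133,50,105,122,15),(715,118,105,-167,15),(663,543,-105,-167,15),(68,462,-105,122,15),(632,310,-10,-138,76),(607,513,-105,-138,67),(218,272,-22,50,96),(447,300,-22,-50,96),(467,402,-55,-66,55),(332,385,-55,0,55),(195,367,-55,66,55)]
W=[ray(c,(u/5.3+225,v/5.3+155),z/1000)[0]*1000 for u,v,_,_,z in P]
a,t,e=fit([p[2:4] for p in P],W); print(a,t,e.round(1).tolist())
E
```

```text
-0.1069326386640505 [562.97695263  93.32565236] [[-0.1, 0.2], [1.0, 1.4], [-0.7, 2.2], [2.5, -0.3], [0.5, 1.3], [1.6, 1.2], [1.9, 1.8], [1.4, -3.0], [-2.7, 0.6], [-2.8, -2.0], [-2.4, -3.5]]
```

View pics/c2.png

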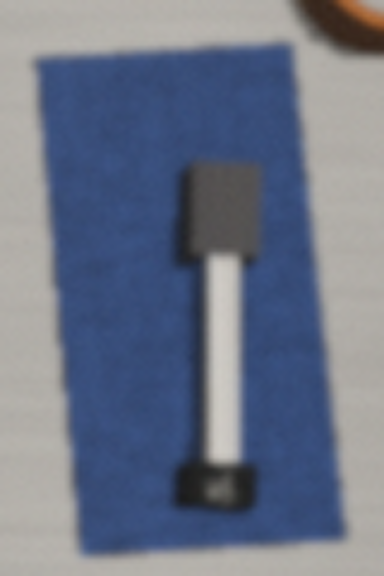

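```bash
cat >> h.py <<'E'
def plan(wps):
    """world waypoints (mm x,y,z, psi deg) -> tool-axis rows from the present pose"""
    from rig import arm
    s=arm.state(); Rm=R.from_quat(s["tool_rot"]).as_matrix(); p=s["ee_pos"]*1000
    psi=np.degrees(np.arctan2(Rm[1,0],Rm[0,0])); print("at",p.round(1),"psi",psi.round(1),"grip",(s["grip_width"]*1000).round(1),"j",s["joint_positions"].round(2),"F",s["contact_force"].round(1),"t",s["t"])
    for x,y,z,a in wps:
        d=Rm.T@(np.array([x,y,z])-p); print((d.round(1)).tolist(),round(-np.radians((a-psi+180)%360-180),3))
E
python3 - <<'E'
from h import *
c=pickle.load(open("pics/top0.pkl","rb"))
he,hb,fb,fe=[ray(c,(u/4.8+400,v/4.8+185),.033)[0]*1000 for u,v in((225,165),(223,254),(217,466),(215,505))]
print(he,hb,fb,fe)
d=he-fe; b=np.degrees(np.arctan2(d[1],d[0])); o=(hb+fb)/2; print(np.linalg.norm(d),b,o, (he+fe)/2)
plan([(480,250,200,90),(500,-150,200,40),(445,-290,120,0)])
E
```

```text
[ 538.4777687  -300.93932646] [ 490.94370958 -298.84004496] [ 380.11218254 -293.31247107] [ 360.07545416 -291.85558214]
178.6334242097563 -2.9148228064661343 [ 435.52794606 -296.07625801] [ 449.27661143 -296.3974543 ]Traceback (most recent call last):
  File "<stdin>", line 6, in <module>
  File "h.py", line 17, in plan
    psi=np.degrees(np.arctan2(Rm[1,0],Rm[0,0])); print("at",p.round(1),"psi",psi.round(1),"grip",(s["grip_width"]*1000).round(1),"j",s["joint_positions"].round(2),"F",s["contact_force"].round(1),"t",s["t"])
                                                                                                 ^^^^^^^^^^^^^^^^^^^^^^^^^^^^
AttributeError: 'float' object has no attribute 'round'
```

```bash
sed -i 's/(s\["grip_width"\]\*1000).round(1)/round(s["grip_width"]*1000,1)/' h.py; python3 - <<'E'
from h import *
plan([(480,250,200,90),(500,-150,200,40),(449,-296,130,-3),(449,-296,24,-3)])
E
```

```text
at [269.4 618.4 247.4] psi 156.5 grip 85.4 j [-1.19  0.47 -0.05  1.53  0.02  1.14 -0.08] F [0.7 0.3 0.2] t 0.1
[-340.2, -253.6, 47.8] 1.16
[-518.3, -612.3, 48.5] 2.033
[-529.8, -766.4, 118.7] 2.783
[-529.8, -766.2, 224.7] 2.783
```

{"fn": "apply_moves", "kwargs": {
  "moves": [
    [-340,-254,48,1.16],
    [-340,-254,48,1.16],
    [-340,-254,48,1.16],
    [-340,-254,48,1.16],
    [-340,-254,48,1.16],
    [-340,-254,48,1.16],
    [-518,-612,48,2.03],
    [-518,-612,48,2.03],
    [-518,-612,48,2.03],
    [-518,-612,48,2.03],
    [-518,-612,48,2.03],
    [-518,-612,48,2.03],
    [-518,-612,48,2.03],
    [-530,-766,118,2.783],
    [-530,-766,118,2.783],
    [-530,-766,118,2.783],
    [-530,-766,118,2.783],
    [-530,-766,118,2.783],
    [-530,-766,118,2.783],
    [-530,-766,118,2.783]
  ],
  "grip": 60
}}

```text
t: 2.6
ee_pos: [0.4501, -0.2942, 0.1305]
tool_rot: [1.0, -0.024, 0.0, -0.0]
contact_force: [-0.0, -0.5, 1.1]
grip_width: 0.0601
gripper_force: 0.0
```

```bash
python3 - <<'E'
from h import *
from rig import arm
plan([(449,-296,130,-3)])
c=arm.camera("wrist"); pickle.dump(c,open("pics/w1.pkl","wb")); cv2.imwrite("pics/w1.png",c["image"][:,:,::-1]); print(c["K"].tolist(),c["extrinsics"].round(3).tolist())
E
```

```text
at [ 450.1 -294.2  130.5] psi -2.8 grip 60.1 j [-0.1   0.48  0.79  2.01 -0.46  0.83 -0.66] F [-0.  -0.5  1.1] t 2.6
[-1.1, 1.9, 0.5] 0.003
[[371.64829954431775, 0.0, 317.36719569675097], [0.0, 371.64829954431775, 237.45063076772686], [0.0, 0.0, 1.0]] [[-0.049, -0.953, -0.3, 0.526], [-0.999, 0.046, 0.016, -0.299], [-0.001, 0.3, -0.954, 0.255], [0.0, 0.0, 0.0, 1.0]]
```

View pics/w1.png

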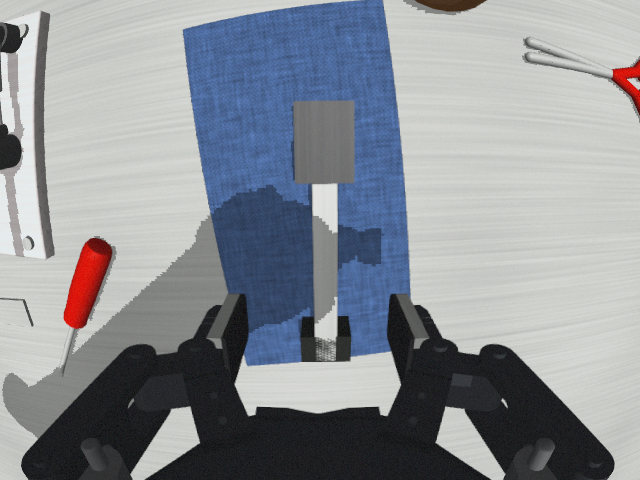

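The wrist view shows the bar with its head at (293–355, 101–183), its shank running down to (325,318) and its foot at (326,340). It sits well between the fingers.

```bash
python3 - <<'E'
from h import *
c=pickle.load(open("pics/w1.pkl","rb"))
q=ray(c,[(293,101),(354,101),(295,183),(355,183),(324,318)],.033,True)*1000; print(q.round(1))
he=(q[0]+q[1])/2; hb=(q[2]+q[3])/2; d=hb-q[4]; d/=np.linalg.norm(d);print(np.degrees(np.arctan2(d[1],d[0])), hb-40*d, he-90*d)
o=hb*.5+he*.5-65*d; print(o); plan([(o[0],o[1],100,-2.9),(o[0],o[1],24,-2.9)])
E
```

```text
[[ 541.1 -284.9]
 [ 539.5 -320.7]
 [ 491.7 -283.3]
 [ 490.  -319.5]
 [ 398.7 -296.8]]
-2.8551141492460195 [ 450.889363   -299.38295366] [ 450.3957446  -298.28745171]
[ 450.6425538  -298.83520269]
at [ 450.1 -294.4  130.5] psi -2.8 grip 59.7 j [-0.1   0.48  0.79  2.01 -0.46  0.83 -0.66] F [-0.5  0.6 -0.3] t 2.65
[0.8, 4.5, 30.5] 0.001
[0.7, 4.5, 106.5] 0.001
```

{"fn": "apply_moves", "kwargs": {
  "moves": [
    [4,4,50,0],
    [4,4,90,0],
    [4,4,106,0],
    [4,4,106,0],
    [4,4,106,0]
  ]
}}

```text
t: 3.28
ee_pos: [0.4542, -0.3, 0.0256]
tool_rot: [1.0, -0.026, 0.001, 0.001]
contact_force: [0.8, 0.4, -0.1]
grip_width: 0.0602
gripper_force: 0.0
```

{"fn": "apply_moves", "kwargs": {
  "moves": [
    [0,0,0,0],
    [0,0,0,0],
    [0,0,0,0],
    [0,0,0,0],
    [0,0,0,0],
    [0,0,0,0],
    [0,0,-40,0],
    [0,0,-90,0],
    [0,0,-100,0],
    [0,0,-100,0]
  ],
  "grip": 0,
  "force": 120
}}

```text
t: 4.53
ee_pos: [0.4533, -0.2987, 0.1242]
tool_rot: [1.0, -0.026, 0.0, -0.0]
contact_force: [0.3, 0.8, -2.8]
grip_width: 0.0136
gripper_force: 117.9
```

```bash
python3 - <<'E'
from h import *
from rig import arm
c=arm.camera("wrist"); pickle.dump(c,open("pics/w2.pkl","wb")); cv2.imwrite("pics/w2.png",c["image"][:,:,::-1])
plan([(480,-150,130,-6)])
E
```

```text
at [ 452.8 -298.3  123.3] psi -3.0 grip 14.0 j [-0.09  0.5   0.79  2.   -0.48  0.83 -0.65] F [ 0.3  0.1 -2.1] t 4.575
[19.5, -149.5, -6.6] 0.053
```

View pics/w2.png

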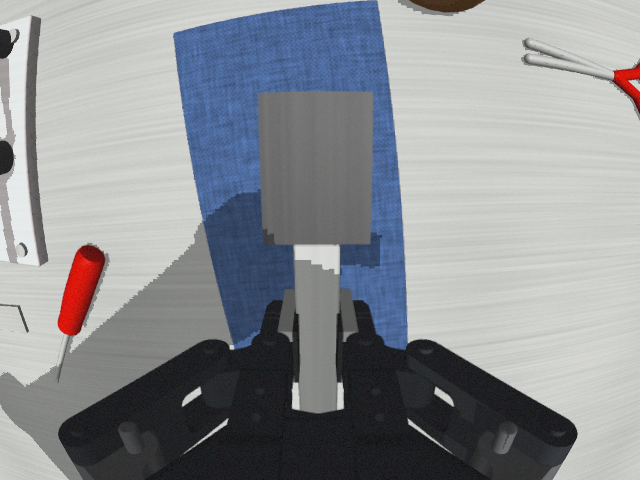

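```bash
cat >> h.py <<'E'
def fix(x,y,a=-0.10693,t=(562.98,93.33)):
    return np.array([t[0]+x*np.cos(a)-y*np.sin(a), t[1]+x*np.sin(a)+y*np.cos(a)])
E
python3 - <<'E'
from h import *
from rig import arm
c=pickle.load(open("pics/w2.pkl","rb"))
s=arm.state(); zt=s["ee_pos"][2]; Rm=R.from_quat(s["tool_rot"]).as_matrix()
q=ray(c,[(259,93),(373,93),(264,244),(371,244)],zt+.0075,True)*1000; print(np.ptp(q,0))
m=q.mean(0); print("head in tool",(Rm.T[:2,:2]@(m-s["ee_pos"][:2]*1000)).round(1)); d=(q[0]+q[1]-q[2]-q[3]); print("yaw",np.degrees(np.arctan2(d[1],d[0])))
L=61
for r in (49,): 
    p=fix(-10-r-L,-138); print(p,np.hypot(*p)); plan([(p[0]+30,p[1],150,-6.1),(p[0],p[1],150,-6.1)])
E
```

```text
[51.57823483 37.94316082]
head in tool [62.3  0.8]
yaw -2.397980792404533
[428.93715271 -31.07464256] 430.06129143141106
at [ 452.8 -298.3  123.3] psi -3.0 grip 14.0 j [-0.09  0.5   0.79  2.   -0.48  0.83 -0.65] F [ 0.3  0.1 -2.1] t 4.575
[-7.7, -267.2, -26.4] 0.055
[-37.7, -265.7, -26.3] 0.055
```

{"fn": "apply_moves", "kwargs": {
  "moves": [
    [0,0,-27,0],
    [-8,-60,-27,0.055],
    [-8,-120,-27,0.055],
    [-8,-180,-27,0.055],
    [-8,-240,-27,0.055],
    [-20,-266,-27,0.055],
    [-38,-266,-27,0.055],
    [-38,-266,-27,0.055],
    [-38,-266,-27,0.055]
  ]
}}

```text
t: 5.7
ee_pos: [0.4296, -0.0319, 0.1509]
tool_rot: [0.999, -0.054, -0.0, 0.0]
contact_force: [-0.2, 0.3, -2.6]
grip_width: 0.0136
gripper_force: 117.9
```

```bash
python3 - <<'E'
from h import *
from rig import arm
c=arm.camera("wrist"); pickle.dump(c,open("pics/w3.pkl","wb")); cv2.imwrite("pics/w3.png",c["image"][:,:,::-1])
plan([(428.9,-31.1,150,-6.1)])
E
```

```text
at [429.8 -32.1 151.1] psi -6.2 grip 13.4 j [-0.81  0.28  0.93  2.23 -0.32  0.77 -1.34] F [ 0.7  0.5 -1.4] t 5.75
[-1.0, -0.9, 1.1] -0.002
```

View pics/w3.png

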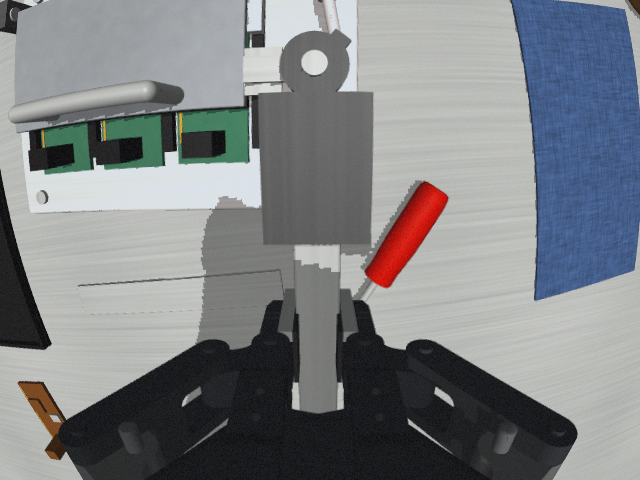

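The hub sits at (315,62), in line with the bar head at (260–373, 93–244). The arm is hidden under the bar.

```bash
python3 - <<'E'
from h import *
from rig import arm
c=pickle.load(open("pics/w3.pkl","rb")); s=arm.state(); Rm=R.from_quat(s["tool_rot"]).as_matrix()
h=ray(c,[(315,62)],.076,True)[0]*1000; print("hub",h,"pred",fix(-10,-138)); print("in tool",Rm.T[:2,:2]@(h-s["ee_pos"][:2]*1000))
q=ray(c,[(259,93),(373,93),(264,244),(371,244)],s["ee_pos"][2]+.0075,True)*1000;print("head in tool",Rm.T[:2,:2]@(q.mean(0)-s["ee_pos"][:2]*1000))
print("front edge plate",ray(c,[(31,212),(256,208)],.015,True)*1000, fix(-105,122),fix(-105,-50))
E
```

```text
hub [539.07201697 -43.21165134] pred [538.30888033 -42.8145403 ]
in tool [109.80555446  -0.75137155]
head in tool [61.69880764  0.33230678]
front edge plate [[475.63516944 222.69859197]
 [450.91220974   9.84047047]] [471.60032841 225.83945483] [453.2433974   54.82184438]
```

{"fn": "apply_moves", "kwargs": {
  "moves": [
    [-2,-1,25,0],
    [-2,-1,45,0],
    [-2,-1,60,0],
    [-2,-1,68,0],
    [-2,-1,74,0],
    [-2,-1,75,0],
    [-2,-1,75,0]
  ]
}}

```text
t: 6.62
ee_pos: [0.4277, -0.0305, 0.0766]
tool_rot: [0.999, -0.054, 0.0, -0.0]
contact_force: [-1.1, -0.6, -2.3]
grip_width: 0.0141
gripper_force: 117.9
```

```bash
python3 - <<'E'
from h import *
from rig import arm
c=arm.camera("wrist"); cv2.imwrite("pics/w4.png",c["image"][:,:,::-1])
p=fix(-10,-138); s=arm.state(); d=s["ee_pos"][:2]*1000-(539.07,-43.21); r=np.hypot(*d); a=np.degrees(np.arctan2(d[1],d[0])); print(r,a)
W=[]
for k in range(1,15):
    t=np.radians(a+k*6.5); W.append((539.07+r*np.cos(t),-43.21+r*np.sin(t),s["ee_pos"][2]*1000,-6.2+k*6.5))
plan(W)
E
```

```text
112.09814578419756 173.43032394959565
at [427.7 -30.4  76.6] psi -6.1 grip 13.7 j [-0.65  0.42  0.77  2.29 -0.52  0.61 -1.16] F [ 0.1  0.3 -2.4] t 6.675
[0.6, 12.7, -0.0] -0.112
[2.7, 25.2, -0.0] -0.226
[6.1, 37.5, -0.0] -0.339
[11.0, 49.2, -0.0] -0.453
[17.1, 60.4, -0.0] -0.566
[24.5, 70.7, -0.0] -0.68
[32.9, 80.2, -0.0] -0.793
[42.4, 88.7, 0.0] -0.907
[52.8, 96.0, 0.0] -1.02
[64.0, 102.1, 0.0] -1.133
[75.7, 106.9, 0.0] -1.247
[88.0, 110.3, 0.0] -1.36
[100.5, 112.3, 0.0] -1.474
[113.2, 112.9, 0.0] -1.587
```

View pics/w4.png

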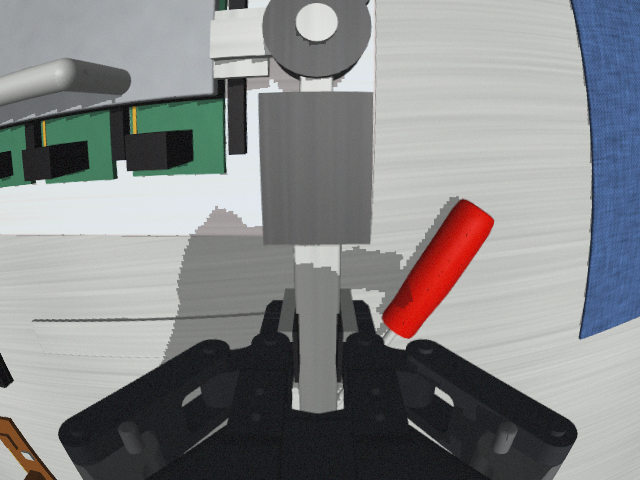

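{"fn": "apply_moves", "kwargs": {
  "moves": [
    [0.6,12.7,0,-0.112],
    [2.7,25.2,0,-0.226],
    [6.1,37.5,0,-0.339],
    [11,49.2,0,-0.453],
    [17.1,60.4,0,-0.566],
    [24.5,70.7,0,-0.68],
    [32.9,80.2,0,-0.793],
    [42.4,88.7,0,-0.907],
    [52.8,96,0,-1.02],
    [64,102.1,0,-1.133],
    [75.7,106.9,0,-1.247],
    [88,110.3,0,-1.36],
    [100.5,112.3,0,-1.474],
    [104.5,112.5,0,-1.51],
    [104.5,112.5,0,-1.51],
    [104.5,112.5,0,-1.51]
  ]
}}

```text
t: 8.68
ee_pos: [0.5185, -0.1532, 0.0762]
tool_rot: [0.764, 0.645, -0.0, -0.0]
contact_force: [-0.8, -0.4, -1.6]
grip_width: 0.0135
gripper_force: 117.7
```

```bash
python3 - <<'E'
from h import *
from rig import arm
c=arm.camera("wrist"); cv2.imwrite("pics/w5.png",c["image"][:,:,::-1])
plan([])
E
```

```text
at [ 518.6 -153.2   76.2] psi 80.3 grip 13.9 j [-0.05  0.49  0.33  2.02 -0.24  0.67  0.27] F [ 0.5 -0.3 -1.8] t 8.725
```

View pics/w5.png

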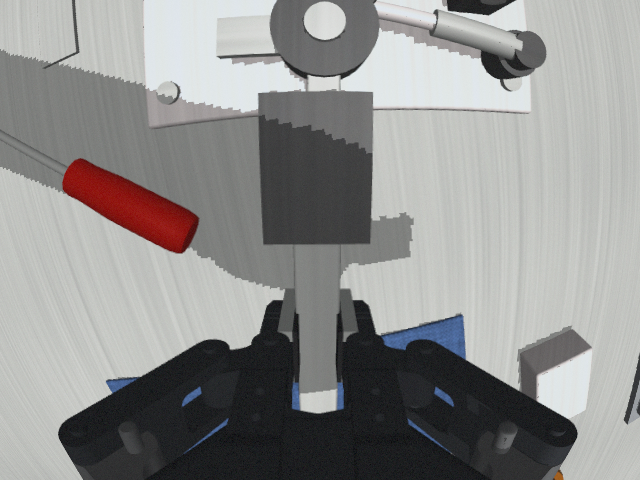

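{"fn": "apply_moves", "kwargs": {
  "moves": [
    [0,0,-40,0],
    [0,0,-80,0],
    [0,0,-80,0]
  ]
}}

```text
t: 9.1
ee_pos: [0.521, -0.154, 0.1592]
tool_rot: [0.764, 0.645, 0.002, 0.002]
contact_force: [0.3, -0.3, -2.2]
grip_width: 0.0137
gripper_force: 118.0
```

```bash
python3 - <<'E'
from h import *
from rig import arm
plan([(474,-287,150,-2),(474,-287,40,-2),(474,-287,27,-2)])
c=arm.camera("top"); pickle.dump(c,open("pics/t2.pkl","wb"))
E
```

```text
at [ 521.  -154.   159.2] psi 80.3 grip 13.7 j [-0.09  0.36  0.38  1.96 -0.18  0.84  0.22] F [ 0.3 -0.3 -2.2] t 9.1
[-139.0, -24.0, 9.0] 1.437
[-139.0, -24.8, 119.0] 1.437
[-139.0, -24.9, 132.0] 1.437
```

{"fn": "apply_moves", "kwargs": {
  "moves": [
    [-139,-24,9,1.437],
    [-139,-24,9,1.437],
    [-139,-24,9,1.437],
    [-139,-24,9,1.437],
    [-139,-24,9,1.437],
    [-139,-24,9,1.437],
    [-139,-24,9,1.437],
    [-139,-24,9,1.437],
    [-139,-24,9,1.437],
    [-139,-25,65,1.437],
    [-139,-25,110,1.437],
    [-139,-25,128,1.437],
    [-139,-25,132,1.437],
    [-139,-25,132,1.437]
  ]
}}

```text
t: 10.9
ee_pos: [0.4711, -0.2865, 0.0253]
tool_rot: [1.0, -0.017, 0.0, -0.001]
contact_force: [-1.6, 1.2, 2.0]
grip_width: 0.0139
gripper_force: 118.4
```

{"fn": "apply_moves", "kwargs": {
  "moves": [
    [0,0,0,0],
    [0,0,0,0],
    [0,0,0,0],
    [0,0,-50,0],
    [0,0,-100,0],
    [0,0,-150,0],
    [0,0,-150,0]
  ],
  "grip": 50,
  "force": 60
}}

```text
t: 11.78
ee_pos: [0.4734, -0.288, 0.178]
tool_rot: [1.0, -0.017, 0.004, 0.001]
contact_force: [0.2, 0.5, 1.0]
grip_width: 0.0499
gripper_force: 0.0
```

```bash
python3 - <<'E'
from h import *
from rig import arm
p=fix(-22,0); plan([(p[0],p[1],190,84)])
c=arm.camera("wrist"); hs=cv2.cvtColor(c["image"],cv2.COLOR_RGB2HSV).astype(int); cv2.imwrite("pics/w6.png",c["image"][:,:,::-1])
m=(hs[:,:,2]>80)&(hs[:,:,1]<40); m[:60]=0;m[230:]=0;m[:,:250]=0;m[:,400:]=0
print("head",rect(c,m,.033,True))
E
```

```text
at [ 473.4 -288.   178. ] psi -1.9 grip 49.9 j [-0.14  0.43  0.8   1.94 -0.39  0.92 -0.75] F [0.2 0.5 1. ] t 11.775
[54.7, -385.7, -12.7] -1.5
head [ 515.4 -287.8   35.2   85.6   88.5]
```

{"fn": "apply_moves", "kwargs": {
  "moves": [
    [0,-60,-13,-0.18],
    [10,-120,-13,-0.36],
    [20,-180,-13,-0.54],
    [30,-240,-13,-0.72],
    [40,-300,-13,-0.9],
    [55,-360,-13,-1.08],
    [55,-386,-13,-1.26],
    [55,-386,-13,-1.44],
    [55,-386,-13,-1.5],
    [55,-386,-13,-1.5]
  ]
}}

```text
t: 13.08
ee_pos: [0.5386, 0.0975, 0.1857]
tool_rot: [0.743, 0.669, -0.001, -0.001]
contact_force: [-0.4, 0.4, 0.0]
grip_width: 0.0497
gripper_force: 0.0
```

```bash
python3 - <<'E'
from h import *
from rig import arm
c=arm.camera("wrist"); pickle.dump(c,open("pics/w7.pkl","wb")); cv2.imwrite("pics/w7.png",c["image"][:,:,::-1])
p=fix(-22,0); plan([(p[0],p[1],190,84)])
E
```

```text
at [538.7  97.4 186. ] psi 83.9 grip 49.8 j [-0.57  0.34  0.39  1.92 -0.16  0.91 -0.2 ] F [ 0.  -0.1  0.9] t 13.125
[-1.5, 2.5, -4.0] -0.001
```

View pics/w7.png

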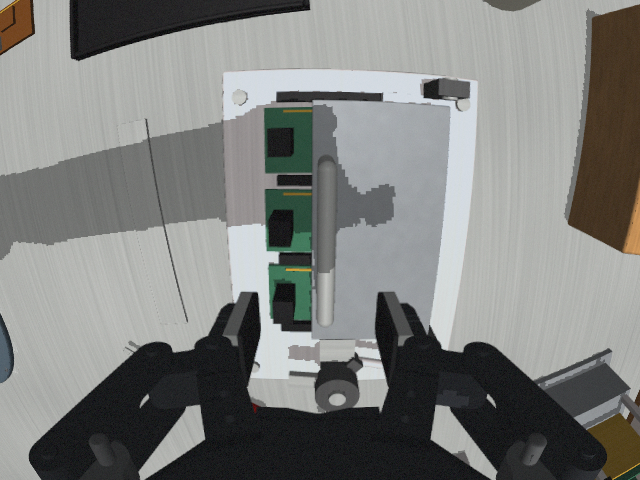

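The handle runs from (325,160) to (325,322), the three boards are to its left, and the hub is at (337,398).

```bash
cat > fixp.py <<'E'
from fit import *
c=pickle.load(open("pics/w7.pkl","rb"))
P=[(325,158,-22,50,92),(325,324,-22,-50,92),(337,398,-10,-138,76),(224,73,-105,122,15),(476,81,105,122,15)]
W=[ray(c,p[:2],p[4]/1000,True)[0]*1000 for p in P]; P.append((0,0,-10,-138,76)); W.append(np.array([539.07,-43.21]))
a,t,e=fit([p[2:4] for p in P],W)
E
python3 - <<'E'
from fixp import *
print(a,t,e.round(1).tolist(),W[:2])
p=t+[0,0]; f=lambda x,y: fix(x,y,a,t)
L=[]
for k in range(0,12):
    th=np.radians(153.43-min(k*9.2,99.5)); q=f(68+100.6*np.cos(th),0); L.append((q[0],q[1],45+100.6*np.sin(th)-2,90+np.degrees(a)))
q=f(-22,0);plan([(q[0],q[1],130,90+np.degrees(a))]+L)
E
```

```text
-0.11306691454142895 [564.70327643  93.89634904] [[-0.2, 6.9], [0.1, -3.5], [0.4, 1.9], [2.5, -2.5], [-2.7, -1.7], [-0.1, -1.1]] [array([548.24379406, 152.95960631]), array([537.33675752,  43.17911606])]
at [538.7  97.4 186. ] psi 83.9 grip 49.8 j [-0.57  0.34  0.39  1.92 -0.16  0.91 -0.2 ] F [ 0.  -0.1  0.9] t 13.125
[-0.6, 4.3, 56.0] 0.007
[-0.6, 4.5, 98.0] 0.007
[-0.6, 12.8, 84.1] 0.007
[-0.7, 23.2, 71.8] 0.007
[-0.8, 35.5, 61.3] 0.007
[-0.9, 49.2, 52.9] 0.007
[-1.0, 64.2, 46.8] 0.007
[-1.1, 79.9, 43.2] 0.007
[-1.2, 96.0, 42.2] 0.007
[-1.3, 112.1, 43.7] 0.007
[-1.4, 127.7, 47.8] 0.007
[-1.5, 142.4, 54.3] 0.007
[-1.6, 153.6, 61.3] 0.007
```

{"fn": "apply_moves", "kwargs": {
  "moves": [
    [0,4,50,0],
    [0,4,85,0],
    [0,4,98,0],
    [0,4,98,0],
    [0,4,98,0]
  ]
}}

```text
t: 13.75
ee_pos: [0.5445, 0.0973, 0.0905]
tool_rot: [0.743, 0.669, 0.001, 0.001]
contact_force: [-0.7, 0.9, -0.2]
grip_width: 0.0499
gripper_force: 0.0
```

{"fn": "apply_moves", "kwargs": {
  "moves": [
    [0,0,0,0],
    [0,0,0,0],
    [0,0,0,0],
    [0,0,0,0],
    [0,0,0,0],
    [0,0,0,0]
  ],
  "grip": 0,
  "force": 60
}}

```text
t: 14.5
ee_pos: [0.5437, 0.0974, 0.0902]
tool_rot: [0.743, 0.669, 0.001, -0.0]
contact_force: [-2.1, -0.7, 6.3]
grip_width: 0.0099
gripper_force: 58.5
```

```bash
python3 - <<'E'
from h import *
plan([])
E
```

```text
at [543.7  97.4  90.2] psi 84.0 grip 9.9 j [-0.52  0.48  0.34  1.99 -0.24  0.71 -0.13] F [-2.1 -0.7  6.3] t 14.5
```

{"fn": "apply_moves", "kwargs": {
  "moves": [
    [0,4,-7,0],
    [0,8.3,-13.9,0],
    [0,13,-20,0],
    [0,18.7,-26.2,0],
    [0,31,-36.7,0],
    [0,44.7,-45.1,0],
    [0,59.7,-51.2,0],
    [0,75.4,-54.8,0],
    [0,91.5,-55.8,0],
    [-1,107.6,-54.3,0],
    [-1,123.2,-50.2,0],
    [-1,137.9,-43.7,0],
    [-1,146,-39,0],
    [-1,146,-39,0]
  ]
}}

```text
t: 16.25
ee_pos: [0.69, 0.0807, 0.1282]
tool_rot: [0.743, 0.669, 0.001, 0.001]
contact_force: [-0.1, 0.9, 1.4]
grip_width: 0.0102
gripper_force: 63.3
```

{"fn": "apply_moves", "kwargs": {
  "moves": [
    [0,0,0,0],
    [0,0,0,0],
    [0,0,0,0],
    [0,0,-60,0],
    [0,0,-100,0],
    [0,-50,-100,0],
    [0,-110,-100,0],
    [0,-140,-100,0],
    [0,-140,-100,0]
  ],
  "grip": 40
}}

```text
t: 17.38
ee_pos: [0.5475, 0.096, 0.2288]
tool_rot: [0.743, 0.67, 0.0, -0.001]
contact_force: [0.4, 0.1, 0.1]
grip_width: 0.0398
gripper_force: 0.0
```

```bash
python3 - <<'E'
from h import *
from rig import arm
c=arm.camera("wrist"); pickle.dump(c,open("pics/w8.pkl","wb")); cv2.imwrite("pics/w8.png",c["image"][:,:,::-1])
plan([])
E
```

```text
at [549.1  95.7 229. ] psi 84.0 grip 40.1 j [-0.57  0.3   0.4   1.86 -0.14  1.   -0.21] F [ 0.1 -0.6  0.5] t 17.425
```

View pics/w8.png

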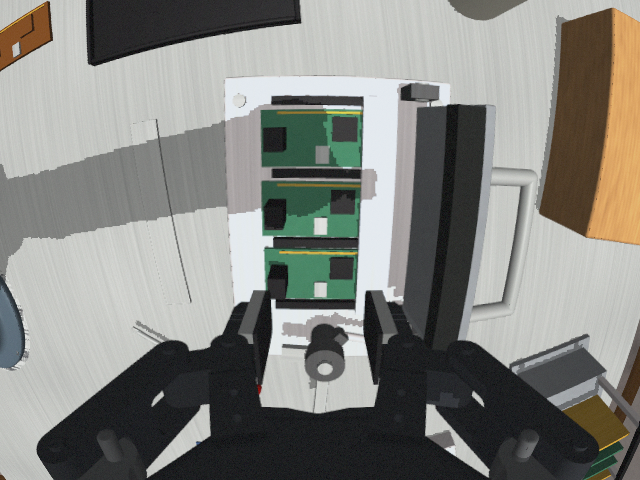

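```bash
python3 - <<'E'
from h import *
c=pickle.load(open("pics/w8.pkl","rb")); im=c["image"]; hs=cv2.cvtColor(im,cv2.COLOR_RGB2HSV).astype(int)
m=((hs[:,:,0]>55)&(hs[:,:,0]<95)&(hs[:,:,1]>70)).astype(np.uint8); m[:, :245]=0;m[:,380:]=0;m[:90]=0;m[310:]=0
m=cv2.morphologyEx(m,cv2.MORPH_CLOSE,np.ones((9,9)))
n,l,s,_=cv2.connectedComponentsWithStats(m)
a=-.111;t=(564,93.6); ca,sa=np.cos(a),np.sin(a)
for k in range(1,n):
    if s[k,4]<800: continue
    v,u=np.nonzero(l==k); p=ray(c,np.c_[u,v],.020,True)*1000
    f=(p-t)@np.array([[ca,-sa],[sa,ca]]); print(s[k].tolist(),"fix x",np.percentile(f[:,0],[1,99]).round(1),"y",np.percentile(f[:,1],[1.5,98.5]).round(1),rect(c,l==k,.02,True))
# tray via top pictures
c=pickle.load(open("pics/t2.pkl","rb")); hs=cv2.cvtColor(c["image"],cv2.COLOR_RGB2HSV).astype(int)
m=((hs[:,:,2]<60)&(hs[:,:,1]<120)).astype(np.uint8); m[:,:140]=0;m[:,235:]=0;m[:190]=0;m[310:]=0
m=cv2.morphologyEx(m,cv2.MORPH_OPEN,np.ones((3,3)))
print("tray",rect(c,m,.012))
v,u=np.nonzero(m); h=cv2.convexHull(np.c_[u,v].astype(np.int32)); print(cv2.approxPolyDP(h,6,True)[:,0].tolist(), (ray(c,cv2.approxPolyDP(h,6,True)[:,0],.012)*1000).round(0).tolist())
E
```

```text
[261, 109, 101, 131, 8643] fix x [-67.6  20.8] y [-25.7  89.3] [544.  126.9 120.2  90.2  83.3]
[264, 247, 94, 55, 3466] fix x [-67.   20.4] y [-91.7 -39.2] [533.4  30.2  57.4  89.   83.8]
tray [438.9 345.3 137.1 216.3  89.4]
[[219, 215], [214, 298], [161, 297], [167, 214]] [[545.0, 278.0], [332.0, 279.0], [332.0, 411.0], [545.0, 412.0]]
```

```bash
cat >> h.py <<'E'
A=-.111;T=(564,93.6)
def B(y,x=-54): return fix(x,y,A,T)
E
python3 - <<'E'
from h import *
for y in (66,0,-66): print(B(y))
p=B(66); plan([(*p,130,-6.4),(*p,42,-6.4)])
E
```

```text
[517.6432909 165.1755232]
[510.33232557  99.5816989 ]
[503.02136025  33.9878746 ]
at [549.1  95.7 229. ] psi 84.0 grip 40.1 j [-0.57  0.3   0.4   1.86 -0.14  1.   -0.21] F [ 0.1 -0.6  0.5] t 17.425
[65.7, -38.7, 99.0] 1.578
[65.6, -38.8, 187.0] 1.578
```

{"fn": "apply_moves", "kwargs": {
  "moves": [
    [66,-39,60,0.18],
    [66,-39,80,0.36],
    [66,-39,99,0.54],
    [66,-39,99,0.72],
    [66,-39,99,0.9],
    [66,-39,99,1.08],
    [66,-39,99,1.26],
    [66,-39,99,1.44],
    [66,-39,99,1.578],
    [66,-39,99,1.578]
  ]
}}

```text
t: 18.68
ee_pos: [0.5188, 0.1653, 0.1292]
tool_rot: [0.998, -0.055, 0.001, 0.001]
contact_force: [-0.4, 0.1, 0.5]
grip_width: 0.0399
gripper_force: 0.0
```

```bash
python3 - <<'E'
from h import *
from rig import arm
c=arm.camera("wrist"); pickle.dump(c,open("pics/w9.pkl","wb")); cv2.imwrite("pics/w9.png",c["image"][:,:,::-1])
p=B(66); plan([(*p,130,-6.4),(*p,42,-6.4)])
E
```

```text
at [518.5 165.3 129.2] psi -6.3 grip 39.8 j [-0.93  0.47  0.72  1.99 -0.42  0.82 -1.66] F [ 0.6  0.2 -0.5] t 18.725
[-0.9, 0.2, -0.8] 0.002
[-1.0, 0.1, 87.2] 0.002
```

View pics/w9.png

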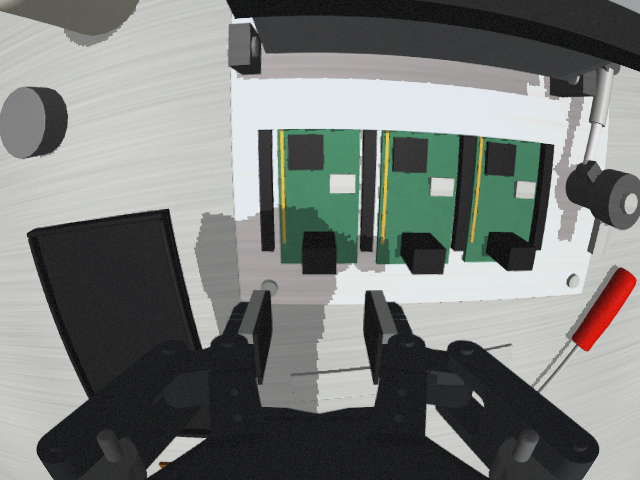

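```bash
python3 - <<'E'
from h import *
c=pickle.load(open("pics/w9.pkl","rb")); 
q=ray(c,[(303,250),(336,250),(304,273),(335,273)],.055,True)*1000; print(q.round(1),q.mean(0),B(66))
q=ray(c,[(303,233),(336,233),(304,273),(335,273)],.055,True)*1000; print(q.mean(0))
print("board front edge", ray(c,[(285,263),(350,262)],.02,True)*1000, B(66+20,-70),B(66-20,-70))
E
```

```text
[[526.  172. ]
 [523.9 153.3]
 [511.9 173.1]
 [509.9 155.2]] [517.90460984 163.40992637] [517.6432909 165.1755232]
[522.91394363 162.86367739]
board front edge [[505.98567416 188.01374042]
 [501.85651712 144.19760121]] [503.95720177 186.82479488] [499.5263137  147.07096198]
```

{"fn": "apply_moves", "kwargs": {
  "moves": [
    [-1,1,50,0],
    [-1,1,80,0],
    [-1,1,87,0],
    [-1,1,87,0],
    [-1,1,87,0]
  ]
}}

```text
t: 19.35
ee_pos: [0.5175, 0.1646, 0.0436]
tool_rot: [0.998, -0.056, 0.001, -0.001]
contact_force: [0.4, 0.3, 0.7]
grip_width: 0.0397
gripper_force: 0.0
```

{"fn": "apply_moves", "kwargs": {
  "moves": [
    [0,0,0,0],
    [0,0,0,0],
    [0,0,0,0],
    [0,0,0,0],
    [0,0,0,0],
    [-15,0,-1,0],
    [-30,0,-1,0],
    [-45,0,-1,0],
    [-45,0,-30,0],
    [-45,0,-80,0],
    [-45,0,-80,0]
  ],
  "grip": 0,
  "force": 80
}}

```text
t: 20.72
ee_pos: [0.4724, 0.1703, 0.1247]
tool_rot: [0.998, -0.056, 0.002, -0.002]
contact_force: [-0.0, 0.0, -0.9]
grip_width: 0.0188
gripper_force: 78.2
```

```bash
python3 - <<'E'
from h import *
from rig import arm
c=arm.camera("wrist"); pickle.dump(c,open("pics/w10.pkl","wb")); cv2.imwrite("pics/w10.png",c["image"][:,:,::-1])
plan([(480,230,125,40),(509,305,125,90),(509,305,36,90)])
E
```

```text
at [470.9 170.2 123. ] psi -6.4 grip 18.4 j [-1.02  0.42  0.74  2.1  -0.41  0.77 -1.7 ] F [ 0.1  0.2 -1. ] t 20.775
[2.4, -60.5, -1.9] -0.809
[22.9, -138.2, -1.7] -1.682
[22.8, -138.0, 87.3] -1.682
```

View pics/w10.png

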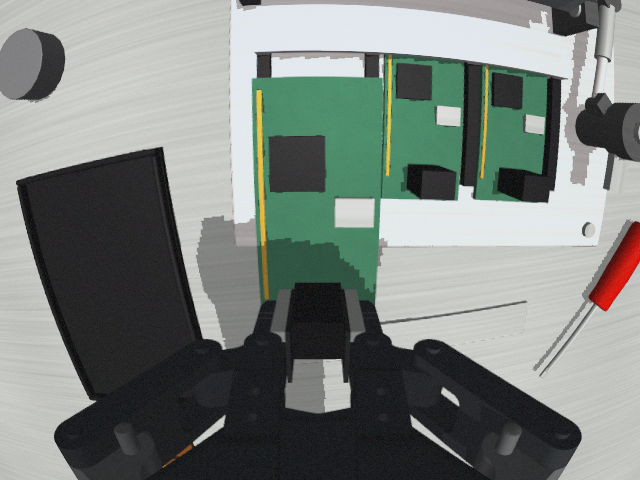

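```bash
python3 - <<'E'
from h import *
c=pickle.load(open("pics/w10.pkl","rb")); 
print(ray(c,[(161,149),(18,183),(197,333),(90,400)],.014,True)*1000)
E
```

```text
[[548.02399049 266.87098417]
 [548.58102714 409.29470467]
 [408.44595997 270.69046093]
 [330.87812114 414.46149998]]
```

{"fn": "apply_moves", "kwargs": {
  "moves": [
    [0,-30,-10,-0.18],
    [5,-60,-10,-0.36],
    [5,-80,-10,-0.54],
    [10,-100,-10,-0.72],
    [15,-120,-10,-0.9],
    [20,-138,-10,-1.08],
    [23,-138,-10,-1.26],
    [23,-138,-10,-1.44],
    [23,-138,-10,-1.6],
    [23,-138,-10,-1.682],
    [23,-138,-10,-1.682]
  ]
}}

```text
t: 22.15
ee_pos: [0.5083, 0.3034, 0.1304]
tool_rot: [0.708, 0.707, -0.002, -0.001]
contact_force: [-0.9, -0.4, -1.4]
grip_width: 0.0188
gripper_force: 78.2
```

```bash
python3 - <<'E'
from h import *
from rig import arm
c=arm.camera("wrist"); pickle.dump(c,open("pics/w11.pkl","wb")); cv2.imwrite("pics/w11.png",c["image"][:,:,::-1])
plan([(509,305,60,90),(509,305,34,90)])
E
```

```text
at [508.6 303.5 130.7] psi 89.9 grip 18.6 j [-0.82  0.47  0.28  1.86 -0.17  0.84 -0.46] F [-0.5  0.1 -1.5] t 22.2
[1.6, 0.6, 70.7] -0.002
[1.6, 0.7, 96.7] -0.002
```

View pics/w11.png

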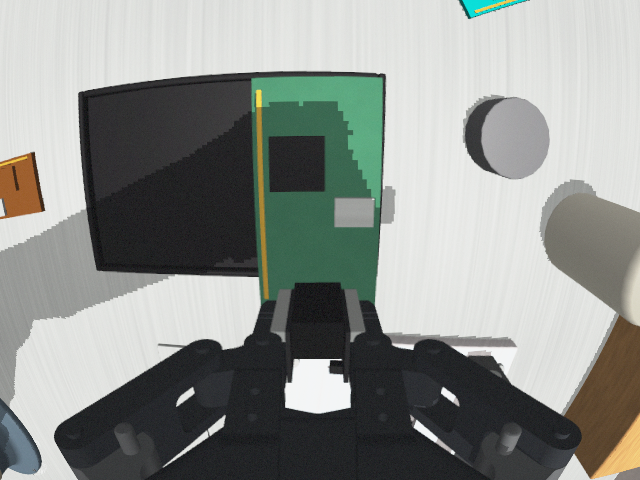

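The board is held level over the tray's +x end. The tray corners are at (80,93), (383,73) and (98,270). My picture allowance is used up, so from here I check by numbers only.

```bash
python3 - <<'E'
from h import *
c=pickle.load(open("pics/w11.pkl","rb")); 
print(ray(c,[(80,93),(384,74),(98,270),(258,276)],.014,True)*1000)
q=ray(c,[(251,79),(385,79)],.1307-.0235,True)*1000; print(q)
E
```

```text
[[333.44900855 414.82967524]
 [550.18509583 413.21885442]
 [331.58791387 276.33724741]
 [465.07995077 274.84003667]]
[[481.82849222 398.34718728]
 [534.41768303 398.27052352]]
```

{"fn": "apply_moves", "kwargs": {
  "moves": [
    [2,0,50,0],
    [2,0,80,0],
    [2,0,92,0],
    [2,0,96,0],
    [2,0,96,0],
    [2,0,96,0]
  ]
}}

```text
t: 22.95
ee_pos: [0.5107, 0.3064, 0.0375]
tool_rot: [0.708, 0.707, 0.001, 0.0]
contact_force: [-0.1, 0.1, -1.3]
grip_width: 0.0188
gripper_force: 78.3
```

{"fn": "apply_moves", "kwargs": {
  "moves": [
    [0,0,0,0],
    [0,0,0,0],
    [0,0,0,0],
    [0,0,-50,0],
    [0,0,-100,0],
    [0,0,-100,0]
  ],
  "grip": 40
}}

```text
t: 23.7
ee_pos: [0.5126, 0.3073, 0.1407]
tool_rot: [0.708, 0.707, 0.004, 0.001]
contact_force: [0.8, 0.3, -0.4]
grip_width: 0.0401
gripper_force: 0.0
```

```bash
cat >> h.py <<'E'
def green(c,z,fish,box):
    hs=cv2.cvtColor(c["image"],cv2.COLOR_RGB2HSV).astype(int)
    m=((hs[:,:,0]>55)&(hs[:,:,0]<82)&(hs[:,:,1]>70)).astype(np.uint8); w=np.zeros_like(m); u0,u1,v0,v1=box; w[v0:v1,u0:u1]=m[v0:v1,u0:u1]
    w=cv2.morphologyEx(w,cv2.MORPH_CLOSE,np.ones((7,7))); n,l,s,_=cv2.connectedComponentsWithStats(w)
    for k in range(1,n):
        if s[k,4]>150: print(s[k].tolist(),rect(c,l==k,z,fish))
E
python3 - <<'E'
from h import *
from rig import arm
c=arm.camera("wrist"); pickle.dump(c,open("pics/w12.pkl","wb")); green(c,.01,True,(40,420,40,330))
p=B(0); plan([(*p,135,-6.4)])
E
```

```text
[274, 98, 78, 156, 9262] [5.098e+02 3.473e+02 5.250e+01 1.103e+02 1.000e-01]
at [511.  306.6 138.3] psi 89.9 grip 40.1 j [-0.83  0.46  0.28  1.85 -0.17  0.85 -0.46] F [-0.4 -1.   0.1] t 23.75
[-207.0, -0.4, 2.7] 1.681
```

{"fn": "apply_moves", "kwargs": {
  "moves": [
    [-40,0,0,0.18],
    [-90,0,0,0.36],
    [-150,0,0,0.54],
    [-207,0,0,0.72],
    [-207,0,0,0.9],
    [-207,0,0,1.08],
    [-207,0,3,1.26],
    [-207,0,3,1.44],
    [-207,0,3,1.62],
    [-207,0,3,1.681],
    [-207,0,3,1.681]
  ]
}}

```text
t: 25.12
ee_pos: [0.5088, 0.0989, 0.1321]
tool_rot: [0.998, -0.055, -0.001, 0.001]
contact_force: [0.2, 0.1, 0.3]
grip_width: 0.0403
gripper_force: 0.0
```

```bash
python3 - <<'E'
from h import *
from rig import arm
p=B(0); plan([(*p,42,-6.4)])
c=arm.camera("wrist"); pickle.dump(c,open("pics/w13.pkl","wb")); green(c,.02,True,(150,600,60,330))
E
```

```text
at [508.8  98.9 132.1] psi -6.3 grip 40.3 j [-0.86  0.44  0.75  2.05 -0.41  0.81 -1.55] F [0.2 0.1 0.3] t 25.125
[1.6, -1.0, 90.1] 0.001
[277, 125, 83, 134, 8057] [539.8  93.7  54.1  89.   83.6]
[373, 126, 90, 132, 7690] [533.2  29.   57.   88.6  82.3]
```

{"fn": "apply_moves", "kwargs": {
  "moves": [
    [1,1,50,0],
    [1,1,80,0],
    [1,1,90,0],
    [1,1,90,0],
    [1,1,90,0]
  ]
}}

```text
t: 25.8
ee_pos: [0.5115, 0.0979, 0.0443]
tool_rot: [0.998, -0.056, 0.001, -0.0]
contact_force: [0.0, -0.1, 0.7]
grip_width: 0.0398
gripper_force: 0.0
```

{"fn": "apply_moves", "kwargs": {
  "moves": [
    [0,0,0,0],
    [0,0,0,0],
    [0,0,0,0],
    [0,0,0,0],
    [0,0,0,0],
    [-15,0,-1,0],
    [-30,0,-1,0],
    [-45,0,-1,0],
    [-45,0,-30,0],
    [-45,0,-80,0],
    [-45,0,-80,0]
  ],
  "grip": 0
}}

```text
t: 27.18
ee_pos: [0.4666, 0.1035, 0.1256]
tool_rot: [0.998, -0.055, 0.002, -0.002]
contact_force: [-0.0, 1.1, -1.3]
grip_width: 0.0186
gripper_force: 78.4
```

```bash
python3 - <<'E'
from h import *
from rig import arm
s=arm.state(); c=arm.camera("wrist"); green(c,s["ee_pos"][2]-.0235,True,(240,395,20,330))
plan([(439,305,125,90)])
E
```

```text
[252, 58, 143, 247, 23865] [517.   94.4  57.3 105.8  84. ]
at [465.3 103.6 124. ] psi -6.3 grip 18.5 j [-0.93  0.39  0.78  2.15 -0.4   0.75 -1.57] F [ 0.2  0.4 -1.2] t 27.225
[-48.2, -197.3, -0.6] -1.681
```

{"fn": "apply_moves", "kwargs": {
  "moves": [
    [0,-30,-10,-0.18],
    [-5,-80,-10,-0.36],
    [-10,-130,-10,-0.54],
    [-20,-180,-10,-0.72],
    [-30,-197,-10,-0.9],
    [-40,-197,-10,-1.08],
    [-48,-197,-10,-1.26],
    [-48,-197,-10,-1.44],
    [-48,-197,-10,-1.6],
    [-48,-197,-10,-1.681],
    [-48,-197,-10,-1.681]
  ]
}}

```text
t: 28.6
ee_pos: [0.4385, 0.3032, 0.1317]
tool_rot: [0.708, 0.706, -0.002, -0.001]
contact_force: [-0.4, 0.7, -1.2]
grip_width: 0.0187
gripper_force: 78.3
```

```bash
python3 - <<'E'
from h import *
from rig import arm
s=arm.state(); c=arm.camera("wrist"); green(c,s["ee_pos"][2]-.0235,True,(240,392,20,330))
plan([(439,305,35,90)])
E
```

```text
[251, 77, 141, 228, 23558] [440.2 349.9  96.9  58.9  89.4]
at [438.8 303.3 131.9] psi 89.9 grip 18.4 j [-0.93  0.39  0.31  2.   -0.16  0.78 -0.53] F [-0.7 -0.  -0.7] t 28.65
[1.9, 0.4, 96.9] -0.002
```

{"fn": "apply_moves", "kwargs": {
  "moves": [
    [2,0,50,0],
    [2,0,80,0],
    [2,0,92,0],
    [2,0,97,0],
    [2,0,97,0],
    [2,0,97,0]
  ]
}}

```text
t: 29.4
ee_pos: [0.4407, 0.3065, 0.0373]
tool_rot: [0.708, 0.707, 0.001, 0.0]
contact_force: [-0.3, -1.3, -0.4]
grip_width: 0.0187
gripper_force: 78.4
```

{"fn": "apply_moves", "kwargs": {
  "moves": [
    [0,0,0,0],
    [0,0,0,0],
    [0,0,0,0],
    [0,0,-50,0],
    [0,0,-100,0],
    [0,0,-100,0]
  ],
  "grip": 40
}}

```text
t: 30.15
ee_pos: [0.4424, 0.3075, 0.1401]
tool_rot: [0.708, 0.707, 0.004, 0.0]
contact_force: [0.0, -0.2, 0.0]
grip_width: 0.0397
gripper_force: 0.0
```

```bash
python3 - <<'E'
from h import *
from rig import arm
c=arm.camera("wrist"); green(c,.01,True,(40,560,40,330))
p=B(-66.); plan([(*p,135,-6.4)])
E
```

```text
[373, 100, 77, 154, 8363] [509.1 347.4  53.4 110.4   0. ]
[274, 102, 78, 155, 9315] [4.398e+02 3.451e+02 5.240e+01 1.103e+02 3.000e-01]
at [440.9 306.7 138. ] psi 89.9 grip 40.0 j [-0.94  0.38  0.32  1.99 -0.17  0.79 -0.53] F [-0.3  0.8 -0.7] t 30.2
[-272.6, 62.4, 2.3] 1.682
```

{"fn": "apply_moves", "kwargs": {
  "moves": [
    [-40,10,0,0.18],
    [-90,25,0,0.36],
    [-150,40,0,0.54],
    [-205,50,0,0.72],
    [-250,62,0,0.9],
    [-272,62,0,1.08],
    [-272,62,3,1.26],
    [-272,62,3,1.44],
    [-272,62,3,1.62],
    [-272,62,3,1.682],
    [-272,62,3,1.682]
  ]
}}

```text
t: 31.58
ee_pos: [0.5008, 0.0339, 0.132]
tool_rot: [0.998, -0.056, -0.001, 0.001]
contact_force: [0.3, -0.4, -0.1]
grip_width: 0.0401
gripper_force: 0.0
```

```bash
python3 - <<'E'
from h import *
from rig import arm
c=arm.camera("wrist"); green(c,.02,True,(150,600,60,330))
p=B(-66); plan([(*p,42,-6.4)])
E
```

```text
[271, 124, 97, 133, 8031] [533.   29.2  60.4  91.8  88.3]
at [501.   33.9 132.2] psi -6.4 grip 40.0 j [-0.78  0.42  0.8   2.09 -0.42  0.8  -1.4 ] F [-0.  -0.5 -0.3] t 31.625
[2.2, -0.4, 90.2] 0.001
```

{"fn": "apply_moves", "kwargs": {
  "moves": [
    [2,1,50,0],
    [2,1,80,0],
    [2,1,90,0],
    [2,1,90,0],
    [2,1,90,0]
  ]
}}

```text
t: 32.25
ee_pos: [0.5045, 0.0326, 0.0443]
tool_rot: [0.998, -0.056, 0.001, -0.0]
contact_force: [0.2, -0.1, -0.1]
grip_width: 0.0402
gripper_force: 0.0
```

{"fn": "apply_moves", "kwargs": {
  "moves": [
    [0,0,0,0],
    [0,0,0,0],
    [0,0,0,0],
    [0,0,0,0],
    [0,0,0,0],
    [-15,0,-1,0],
    [-30,0,-1,0],
    [-45,0,-1,0],
    [-45,0,-30,0],
    [-45,0,-80,0],
    [-45,0,-80,0]
  ],
  "grip": 0
}}

```text
t: 33.62
ee_pos: [0.4598, 0.0382, 0.1255]
tool_rot: [0.998, -0.056, 0.002, -0.001]
contact_force: [-0.3, -0.0, -0.7]
grip_width: 0.0187
gripper_force: 78.3
```

```bash
python3 - <<'E'
from h import *
from rig import arm
s=arm.state(); c=arm.camera("wrist"); green(c,s["ee_pos"][2]-.0235,True,(240,395,20,330))
plan([(369,307,125,90),(460,180,125,40)])
E
```

```text
[251, 82, 130, 246, 22407] [499.6  33.4  51.2 107.3  84.2]
at [458.4  38.4 124. ] psi -6.4 grip 18.7 j [-0.85  0.37  0.83  2.19 -0.41  0.74 -1.42] F [-0.3  0.3 -1.8] t 33.675
[-118.7, -257.0, -0.6] -1.682
[-14.2, -140.9, -0.7] -0.809
```

{"fn": "apply_moves", "kwargs": {
  "moves": [
    [0,-40,-10,-0.18],
    [-5,-90,-10,-0.36],
    [-14,-140,-10,-0.54],
    [-40,-180,-10,-0.72],
    [-80,-220,-10,-0.9],
    [-118,-257,-10,-1.08],
    [-118,-257,-10,-1.26],
    [-118,-257,-10,-1.44],
    [-118,-257,-10,-1.6],
    [-118,-257,-10,-1.682],
    [-118,-257,-10,-1.682]
  ]
}}

```text
t: 35.05
ee_pos: [0.3691, 0.3053, 0.1319]
tool_rot: [0.708, 0.706, -0.002, -0.0]
contact_force: [-0.4, -1.3, -1.9]
grip_width: 0.0187
gripper_force: 78.4
```

```bash
python3 - <<'E'
from h import *
from rig import arm
s=arm.state(); c=arm.camera("wrist"); green(c,s["ee_pos"][2]-.0235,True,(240,392,20,330))
plan([(370,305,35,90)])
E
```

```text
[251, 79, 141, 226, 23653] [371.4 351.5  57.3  96.7   0.6]
at [369.4 305.5 132.1] psi 89.9 grip 18.4 j [-1.08  0.31  0.37  2.12 -0.16  0.74 -0.61] F [-1.  -0.6 -0.6] t 35.1
[-0.3, 0.8, 97.1] -0.002
```

{"fn": "apply_moves", "kwargs": {
  "moves": [
    [0,0,50,0],
    [0,0,80,0],
    [0,0,92,0],
    [0,0,97,0],
    [0,0,97,0],
    [0,0,97,0]
  ]
}}

```text
t: 35.85
ee_pos: [0.371, 0.3069, 0.0372]
tool_rot: [0.708, 0.707, 0.001, -0.0]
contact_force: [0.2, 0.1, -0.8]
grip_width: 0.0187
gripper_force: 78.5
```

{"fn": "apply_moves", "kwargs": {
  "moves": [
    [0,0,0,0],
    [0,0,0,0],
    [0,0,0,0],
    [0,0,-50,0],
    [0,0,-100,0],
    [0,0,-120,0],
    [0,0,-120,0]
  ],
  "grip": 40
}}

```text
t: 36.72
ee_pos: [0.3712, 0.3071, 0.1578]
tool_rot: [0.707, 0.707, 0.002, -0.0]
contact_force: [-0.1, 0.0, -0.8]
grip_width: 0.0397
gripper_force: 0.0
```

```bash
python3 - <<'E'
from h import *
from rig import arm
c=arm.camera("wrist"); green(c,.01,True,(40,620,40,340))
th=np.radians(153.43-98.5); q=fix(68+100.6*np.cos(th),0,A,T); z=45+100.6*np.sin(th)-2
print(q,z); plan([(460,180,220,90),(*q,230,83.8),(*q,z,83.8)])
E
```

```text
[278, 101, 74, 147, 8199] [369.7 345.8  52.6 110.2   0.9]
[372, 104, 72, 144, 7397] [439.3 345.2  52.9 110.    0.5]
[455, 107, 68, 138, 6052] [5.087e+02 3.474e+02 5.420e+01 1.103e+02 1.000e-01]
[689.02821475  79.66458836] 125.33613813708486
at [370.4 306.5 156.5] psi 90.0 grip 40.0 j [-1.11  0.27  0.4   2.1  -0.15  0.79 -0.63] F [ 0.   0.3 -0.7] t 36.775
[-126.4, 89.7, -63.6] -0.001
[-226.5, 318.8, -73.6] 0.107
[-226.6, 318.8, 31.1] 0.107
```

{"fn": "apply_moves", "kwargs": {
  "moves": [
    [-50,36,-40,0],
    [-126,90,-74,0],
    [-126,90,-74,0],
    [-170,190,-74,0.1],
    [-226,320,-74,0.107],
    [-226,320,-74,0.107],
    [-226,320,-74,0.107],
    [-226,320,-74,0.107],
    [-226,320,-74,0.107],
    [-226,320,-74,0.107]
  ],
  "grip": 50
}}

```text
t: 38.02
ee_pos: [0.689, 0.0813, 0.2296]
tool_rot: [0.744, 0.668, -0.0, -0.001]
contact_force: [0.2, 0.1, -0.3]
grip_width: 0.05
gripper_force: 0.0
```

```bash
python3 - <<'E'
from h import *
from rig import arm
c=arm.camera("wrist"); pickle.dump(c,open("pics/w20.pkl","wb")); g=cv2.cvtColor(c["image"],cv2.COLOR_RGB2GRAY)
th=np.radians(153.43-100); q=fix(68+100.6*np.cos(th),0,A,T); z=45+100.6*np.sin(th)-2
print(q,z); plan([(*q,z,83.8)])
for v in (190,215,240): print(v,g[v,200:440:5].tolist())
E
```

```text
[691.15057388  79.42803417] 123.79483250293386
at [689.2  81.4 230. ] psi 83.9 grip 49.7 j [-0.53  0.56  0.54  1.53 -0.31  1.14 -0.04] F [0.2 0.2 0.3] t 38.075
[-1.8, 2.3, 106.2] 0.002
190 [152, 150, 102, 29, 30, 35, 34, 34, 27, 96, 106, 108, 156, 154, 156, 155, 155, 156, 159, 156, 122, 120, 118, 97, 109, 123, 111, 114, 121, 196, 122, 118, 124, 188, 184, 189, 186, 182, 188, 183, 187, 189, 188, 188, 122, 54, 54, 56]
215 [221, 221, 223, 29, 25, 30, 31, 22, 23, 56, 105, 104, 153, 151, 150, 223, 222, 223, 223, 223, 187, 189, 122, 100, 110, 118, 105, 189, 184, 187, 180, 185, 185, 186, 186, 184, 186, 185, 187, 184, 183, 185, 184, 184, 186, 161, 58, 53]
240 [39, 35, 222, 29, 29, 32, 31, 29, 31, 33, 102, 102, 152, 147, 145, 222, 222, 223, 222, 223, 122, 122, 119, 89, 108, 120, 107, 187, 188, 188, 190, 189, 186, 189, 185, 187, 184, 187, 189, 185, 184, 188, 183, 184, 184, 190, 184, 186]
```

```bash
python3 - <<'E'
from h import *
from rig import arm
c=pickle.load(open("pics/w20.pkl","rb")); s=arm.state(); Rm=R.from_quat(s["tool_rot"]).as_matrix()
for v in (190,215,240):
    q=ray(c,[(322.5,v)],.127,True)[0]*1000; print((Rm.T[:2,:2]@(q-s["ee_pos"][:2]*1000)).round(1))
E
```

```text
[35.4  2.4]
[19.5  2.5]
[2.9 2.6]
```

{"fn": "apply_moves", "kwargs": {
  "moves": [
    [-1,2,60,0],
    [-1,2,95,0],
    [-1,2,105,0],
    [-1,2,105,0],
    [-1,2,105,0]
  ]
}}

```text
t: 38.7
ee_pos: [0.6932, 0.079, 0.1274]
tool_rot: [0.744, 0.668, 0.001, 0.001]
contact_force: [0.4, 0.5, 0.0]
grip_width: 0.0501
gripper_force: 0.0
```

{"fn": "apply_moves", "kwargs": {
  "moves": [
    [0,0,0,0],
    [0,0,0,0],
    [0,0,0,0],
    [0,0,0,0],
    [0,0,0,0],
    [0,0,0,0]
  ],
  "grip": 0,
  "force": 50
}}

```text
t: 39.45
ee_pos: [0.6929, 0.0788, 0.1261]
tool_rot: [0.744, 0.668, 0.001, 0.0]
contact_force: [0.6, -0.1, 6.0]
grip_width: 0.0101
gripper_force: 48.9
```

{"fn": "apply_moves", "kwargs": {
  "moves": [
    [0,-7,-5,0],
    [0,-14.9,-9.2,0],
    [0,-31.2,-15.6,0],
    [0,-48.4,-19.1,0],
    [0,-65.9,-19.6,0],
    [0,-83.3,-17,0],
    [0,-99.9,-11.5,0],
    [0,-107.8,-7.6,0],
    [0,-115.3,-3.2,0],
    [0,-122.4,2,0],
    [0,-129.1,7.7,0],
    [0,-135.2,14,0],
    [0,-140.7,20.9,0],
    [0,-145.7,28,0],
    [0,-149.5,35,0],
    [0,-150,36,0],
    [0,-150,36,0],
    [0,-150,36,0],
    [0,-150,36,0]
  ]
}}

```text
t: 41.82
ee_pos: [0.5435, 0.0954, 0.0895]
tool_rot: [0.744, 0.668, 0.001, 0.0]
contact_force: [3.2, 3.7, 3.1]
grip_width: 0.0099
gripper_force: 54.7
```

```bash
python3 - <<'E'
from h import *
plan([])
E
```

```text
at [543.5  95.4  89.5] psi 83.8 grip 9.9 j [-0.63  0.5   0.49  2.   -0.35  0.73 -0.03] F [3.2 3.7 3.1] t 41.825
```

{"fn": "apply_moves", "kwargs": {
  "moves": [
    [0,0,0,0],
    [0,0,0,0],
    [0,0,0,0],
    [0,0,-50,0],
    [0,0,-100,0],
    [0,0,-100,0],
    [0,0,-100,0]
  ],
  "grip": 50
}}

```text
t: 42.7
ee_pos: [0.5422, 0.0948, 0.1887]
tool_rot: [0.744, 0.668, -0.001, -0.0]
contact_force: [-0.2, 0.5, -0.4]
grip_width: 0.0502
gripper_force: 0.0
```

```bash
python3 - <<'E'
from h import *
from rig import arm
c=arm.camera("wrist"); g=cv2.cvtColor(c["image"],cv2.COLOR_RGB2GRAY); c0=pickle.load(open("pics/w7.pkl","rb")); g0=cv2.cvtColor(c0["image"],cv2.COLOR_RGB2GRAY)
for v in (180,220): print(g0[v,300:460:4].tolist()); print(g[v,300:460:4].tolist())
c=arm.camera("top"); pickle.dump(c,open("pics/t3.pkl","wb")); hs=cv2.cvtColor(c["image"],cv2.COLOR_RGB2HSV).astype(int)
m=(hs[:,:,1]<100); m[:190]=0;m[300:]=0;m[:,:415]=0;m[:,466:]=0
m=cv2.morphologyEx(m.astype(np.uint8),cv2.MORPH_OPEN,np.ones((3,3)))
n,l,s,_=cv2.connectedComponentsWithStats(m); print([x.tolist() for x in s[1:] if x[4]>50]); print("bar",rect(c,m,.03))
plan([(450,-100,180,40),(477,-287,178,-2)])
E
```

```text
[36, 25, 27, 78, 96, 98, 112, 121, 113, 90, 101, 102, 144, 167, 162, 163, 164, 162, 162, 165, 166, 165, 163, 164, 166, 163, 162, 163, 163, 160, 160, 160, 159, 158, 163, 161, 160, 218, 217, 218]
[31, 21, 93, 81, 100, 114, 107, 91, 93, 93, 93, 95, 132, 155, 156, 154, 154, 155, 154, 154, 154, 152, 154, 154, 152, 152, 152, 155, 153, 150, 149, 151, 153, 153, 148, 205, 205, 205, 204, 209]
[65, 60, 65, 87, 94, 95, 111, 119, 110, 96, 100, 100, 101, 100, 97, 128, 155, 99, 98, 99, 96, 100, 130, 159, 157, 157, 157, 157, 158, 155, 156, 157, 157, 157, 159, 158, 216, 218, 218, 216]
[140, 140, 95, 87, 100, 114, 107, 86, 92, 94, 96, 92, 95, 94, 93, 151, 145, 91, 90, 93, 94, 92, 152, 149, 150, 151, 147, 152, 147, 146, 145, 149, 148, 147, 148, 206, 206, 204, 207, 206]
[[415, 190, 51, 78, 1346]]
bar [ 516.7 -287.3  197.7  127.8    1. ]
at [541.9  94.8 187.9] psi 83.8 grip 50.2 j [-0.7   0.36  0.58  1.92 -0.24  0.93 -0.12] F [ 0.  -0.2  0.1] t 42.8
[-203.5, -70.3, 8.3] 0.765
[-386.5, -23.3, 10.4] 1.498
```

{"fn": "apply_moves", "kwargs": {
  "moves": [
    [-50,-18,0,0.18],
    [-100,-36,0,0.36],
    [-150,-54,0,0.54],
    [-203,-70,8,0.72],
    [-260,-55,8,0.9],
    [-310,-45,10,1.08],
    [-360,-30,10,1.26],
    [-386,-23,10,1.44],
    [-386,-23,10,1.498],
    [-386,-23,10,1.498],
    [-386,-23,10,1.498]
  ],
  "grip": 60
}}

```text
t: 44.18
ee_pos: [0.4783, -0.2856, 0.1785]
tool_rot: [1.0, -0.017, -0.001, -0.0]
contact_force: [0.6, 0.8, 0.6]
grip_width: 0.0602
gripper_force: 0.0
```

```bash
python3 - <<'E'
from h import *
from rig import arm
c=arm.camera("wrist"); pickle.dump(c,open("pics/w21.pkl","wb")); im=c["image"]; hs=cv2.cvtColor(im,cv2.COLOR_RGB2HSV).astype(int)
m=((hs[:,:,1]<70)&(hs[:,:,2]>50)).astype(np.uint8); m=cv2.morphologyEx(m,cv2.MORPH_OPEN,np.ones((3,3)))
n,l,s,_=cv2.connectedComponentsWithStats(m)
for k in range(1,n):
    if s[k,4]>600: print(s[k].tolist(),rect(c,l==k,.033,True))
for v in range(80,330,15): 
    u=np.nonzero(m[v,220:420])[0]+220; print(v,(u.min(),u.max(),len(u)) if len(u) else None,end="; ")
plan([])
E
```

```text
[0, 0, 640, 480, 188056] [ 332.  -291.7 1305.4  761.2   87.8]
[413, 0, 68, 41, 2119] [ 636.1 -390.2   33.2   54.1    6.6]
[286, 63, 51, 233, 6899] [ 510.  -282.8   35.8  178.8   88.3]
[131, 406, 69, 74, 2520] [205.2 -95.7  48.1 205.3  54.1]
[435, 406, 70, 74, 2536] [ 193.4 -457.2  204.5   48.2   32.3]
80 (np.int64(286), np.int64(419), 79); 95 (np.int64(286), np.int64(419), 77); 110 (np.int64(220), np.int64(419), 78); 125 (np.int64(220), np.int64(419), 77); 140 (np.int64(220), np.int64(419), 51); 155 (np.int64(220), np.int64(419), 51); 170 (np.int64(220), np.int64(419), 53); 185 (np.int64(220), np.int64(419), 54); 200 (np.int64(220), np.int64(419), 56); 215 (np.int64(220), np.int64(419), 57); 230 (np.int64(220), np.int64(419), 60); 245 (np.int64(220), np.int64(419), 60); 260 (np.int64(220), np.int64(419), 62); 275 (np.int64(220), np.int64(419), 63); 290 (np.int64(220), np.int64(419), 66); 305 (np.int64(221), np.int64(415), 38); 320 (np.int64(220), np.int64(419), 31); at [ 478.4 -285.6  178.8] psi -1.9 grip 59.8 j [-0.26  0.5   0.98  1.93 -0.5   0.98 -0.65] F [0.7 0.1 0.2] t 44.225
```

```bash
python3 - <<'E'
from h import *
c=pickle.load(open("pics/w21.pkl","rb")); im=c["image"]; hs=cv2.cvtColor(im,cv2.COLOR_RGB2HSV).astype(int)
m=((hs[:,:,1]<70)&(hs[:,:,2]>50)).astype(np.uint8); m=cv2.morphologyEx(m,cv2.MORPH_OPEN,np.ones((3,3)))
n,l,s,_=cv2.connectedComponentsWithStats(m); k=l[100,310]
for v in range(60,300,6):
    u=np.nonzero(l[v]==k)[0]
    if len(u): print(v,u.min(),u.max(),(ray(c,[((u.min()+u.max())/2,v)],.033,True)[0]*1000).round(1),hs[v,(u.min()+u.max())//2].tolist())
print(hs[296:345:6,312].tolist())
E
```

```text
66 286 335 [ 597.  -285.2] [15, 4, 114]
72 286 335 [ 592.6 -285.1] [10, 7, 115]
78 286 335 [ 588.2 -284.9] [135, 9, 112]
84 286 335 [ 583.7 -284.7] [150, 2, 112]
90 286 335 [ 579.3 -284.6] [165, 5, 112]
96 286 335 [ 575.  -284.4] [90, 7, 113]
102 286 336 [ 570.6 -284.7] [120, 2, 114]
108 286 336 [ 566.2 -284.5] [120, 4, 116]
114 286 336 [ 561.8 -284.3] [30, 2, 114]
120 287 336 [ 557.5 -284.6] [60, 2, 116]
126 287 335 [ 553.1 -284. ] [120, 2, 112]
132 300 322 [ 548.8 -283.9] [60, 2, 216]
138 300 322 [ 544.4 -283.7] [50, 3, 226]
144 300 322 [ 540.  -283.6] [60, 3, 225]
150 300 322 [ 535.6 -283.4] [50, 3, 224]
156 301 322 [ 531.2 -283.6] [45, 2, 223]
162 301 322 [ 526.8 -283.5] [40, 3, 223]
168 301 322 [ 522.4 -283.3] [40, 3, 222]
174 301 322 [ 518.  -283.1] [40, 3, 221]
180 301 322 [ 513.6 -283. ] [38, 5, 222]
186 301 322 [ 509.1 -282.8] [45, 5, 220]
192 301 323 [ 504.6 -283. ] [45, 5, 220]
198 302 323 [ 500.  -283.2] [45, 2, 221]
204 302 323 [ 495.5 -283. ] [45, 5, 197]
210 302 323 [ 490.9 -282.9] [45, 4, 135]
216 302 323 [ 486.3 -282.7] [60, 6, 136]
222 302 323 [ 481.6 -282.5] [75, 4, 135]
228 302 323 [ 476.9 -282.4] [45, 4, 137]
234 302 323 [ 472.2 -282.2] [50, 6, 132]
240 302 323 [ 467.4 -282. ] [60, 4, 135]
246 303 323 [ 462.5 -282.2] [45, 4, 135]
252 303 323 [ 457.6 -282. ] [90, 2, 131]
258 303 323 [ 452.7 -281.8] [75, 4, 132]
264 303 323 [ 447.7 -281.6] [30, 4, 133]
270 303 323 [ 442.6 -281.4] [30, 2, 132]
276 304 322 [ 437.4 -281.3] [45, 5, 99]
282 304 316 [ 432.3 -278.7] [75, 6, 84]
288 304 323 [ 426.9 -281.3] [70, 7, 103]
294 305 323 [ 421.5 -281.5] [30, 3, 180]
[[109, 122, 130], [110, 128, 165], [110, 125, 149], [109, 128, 158], [110, 128, 149], [109, 133, 146], [109, 130, 151], [108, 130, 165], [109, 128, 143]]
```

The bar was knocked forward by about 43 mm. I'll re-grip it where it now lies.

```bash
python3 - <<'E'
from h import *
plan([(513,-283.3,60,-1.7),(513,-283.3,24.5,-1.7)])
E
```

```text
at [ 478.4 -285.6  178.8] psi -1.9 grip 59.8 j [-0.26  0.5   0.98  1.93 -0.5   0.98 -0.65] F [0.7 0.1 0.2] t 44.225
[34.6, -3.4, 118.8] -0.004
[34.6, -3.4, 154.3] -0.004
```

{"fn": "apply_moves", "kwargs": {
  "moves": [
    [34.5,-3.4,0,0],
    [34.5,-3.4,60,0],
    [34.5,-3.4,110,0],
    [34.5,-3.4,140,0],
    [34.5,-3.4,154,0],
    [34.5,-3.4,154,0],
    [34.5,-3.4,154,0]
  ]
}}

```text
t: 45.1
ee_pos: [0.514, -0.2847, 0.0266]
tool_rot: [1.0, -0.018, 0.001, 0.0]
contact_force: [1.9, 1.4, -0.1]
grip_width: 0.06
gripper_force: 0.0
```

{"fn": "apply_moves", "kwargs": {
  "moves": [
    [0,0,0,0],
    [0,0,0,0],
    [0,0,0,0],
    [0,0,0,0],
    [0,0,0,0],
    [0,0,0,0],
    [0,0,-50,0],
    [0,0,-100,0],
    [0,0,-130,0],
    [0,0,-130,0],
    [0,0,-130,0]
  ],
  "grip": 0,
  "force": 120
}}

```text
t: 46.48
ee_pos: [0.5125, -0.2832, 0.154]
tool_rot: [1.0, -0.017, -0.001, -0.001]
contact_force: [-0.2, 1.5, -2.1]
grip_width: 0.014
gripper_force: 117.8
```

```bash
cat > bar.py <<'E'
from h import *
from rig import arm
def head():
    c=arm.camera("wrist"); s=arm.state(); Rm=R.from_quat(s["tool_rot"]).as_matrix()
    hs=cv2.cvtColor(c["image"],cv2.COLOR_RGB2HSV).astype(int); m=((hs[:,:,1]<40)&(hs[:,:,2]>50)&(hs[:,:,2]<150)).astype(np.uint8)
    m[:85]=0;m[252:]=0;m[:,:235]=0;m[:,400:]=0; m=cv2.morphologyEx(m,cv2.MORPH_OPEN,np.ones((31,31))); n,l,st,_=cv2.connectedComponentsWithStats(m)
    k=1+np.argmax(st[1:,4]); r=rect(c,l==k,s["ee_pos"][2]+.0075,True); print(st[k],"rect",r,"in tool",Rm.T[:2,:2]@(r[:2]-s["ee_pos"][:2]*1000)); return c
E
python3 - <<'E'
from bar import *
head()
# lever open direction: fixture -y
h=np.array([539.07,-43.21]); a=-.11; d=np.array([np.sin(a),-np.cos(a)]) # fixture -y in world
p=h+d*112; print("tcp",p); plan([(*p,160,80.3)])
E
```

```text
[  261    95   112   152 16630] rect [ 573.6 -285.8   35.4   49.4   88.1] in tool [61.30689431  0.53924541]
tcp [ 526.77483031 -154.53308297]
at [ 512.3 -283.1  153.6] psi -2.0 grip 13.8 j [-0.23  0.58  0.93  1.88 -0.56  0.97 -0.65] F [ 0.9  0.8 -2.6] t 46.525
[9.9, -129.0, -6.2] -1.436
```

```bash
python3 - <<'E'
from h import *
plan([(519.2,-153.4,152,79.8)])
E
```

```text
at [ 512.3 -283.1  153.6] psi -2.0 grip 13.8 j [-0.23  0.58  0.93  1.88 -0.56  0.97 -0.65] F [ 0.9  0.8 -2.6] t 46.525
[2.3, -129.9, 1.8] -1.428
```

{"fn": "apply_moves", "kwargs": {
  "moves": [
    [0,0,0,-0.18],
    [0,-20,0,-0.36],
    [2,-50,0,-0.54],
    [2,-80,0,-0.72],
    [2,-110,0,-0.9],
    [2,-130,2,-1.08],
    [2,-130,2,-1.26],
    [2,-130,2,-1.428],
    [2,-130,2,-1.428],
    [2,-130,2,-1.428],
    [2,-130,2,-1.428]
  ]
}}

```text
t: 47.9
ee_pos: [0.5195, -0.1543, 0.1529]
tool_rot: [0.768, 0.641, -0.0, -0.0]
contact_force: [0.6, 0.9, -3.1]
grip_width: 0.014
gripper_force: 117.7
```

```bash
python3 - <<'E'
from bar import *
c=head(); pickle.dump(c,open("pics/w22.pkl","wb")); g=cv2.cvtColor(c["image"],cv2.COLOR_RGB2GRAY); s=arm.state(); Rm=R.from_quat(s["tool_rot"]).as_matrix()
plan([])
t=g[0:130,220:420]; t=cv2.resize(t,None,fx=2,fy=2)
for nm,mr,MR in (("hub",56,80),("pin",18,36)):
    q=cv2.HoughCircles(t,cv2.HOUGH_GRADIENT,1.5,30,param1=80,param2=25,minRadius=mr,maxRadius=MR)
    if q is None: print(nm,None); continue
    for x,y,r in q[0][:3]:
        u=(x/2+220,y/2); w=ray(c,[u],.076,True)[0]*1000; print(nm,u,r/2,w.round(1),(Rm.T[:2,:2]@(w-s["ee_pos"][:2]*1000)).round(1))
E
```

```text
[  235    95   145   157 20228] rect [526.4 -94.5  51.   47.4  79.7] in tool [60.02074916 -3.92094886]
at [ 519.6 -154.3  153. ] psi 79.7 grip 13.9 j [-0.24  0.4   0.58  1.97 -0.29  0.85  0.31] F [ 0.5  0.5 -1.9] t 47.95
hub (np.float32(317.875), np.float32(59.625)) 34.6 [539.2 -44.6] [111.4  -0.2]
hub (np.float32(379.375), np.float32(75.375)) 34.6 [570.1 -58.3] [103.5  32.7]
hub (np.float32(286.375), np.float32(123.375)) 29.575 [516.4 -75.8] [ 76.6 -17.1]
pin (np.float32(317.875), np.float32(57.375)) 12.675 [539.4 -43.4] [112.7  -0.2]
pin (np.float32(354.625), np.float32(17.625)) 15.9 [562.9 -24. ] [135.9  19.5]
pin (np.float32(407.125), np.float32(50.625)) 12.525 [587.9 -46.3] [118.4  48. ]
```

{"fn": "apply_moves", "kwargs": {
  "moves": [
    [0,0,25,0],
    [0,0,45,0],
    [0,0,58,0],
    [0,0,66,0],
    [0,0,72,0],
    [0,0,75,0],
    [0,0,75,0]
  ]
}}

```text
t: 48.82
ee_pos: [0.5198, -0.1543, 0.0784]
tool_rot: [0.767, 0.641, 0.0, 0.0]
contact_force: [-0.5, -0.5, -1.6]
grip_width: 0.0137
gripper_force: 117.8
```

```bash
python3 - <<'E'
from h import *
from rig import arm
s=arm.state(); h=np.array([539.1,-43.4]); d=s["ee_pos"][:2]*1000-h; r=np.hypot(*d); a=np.degrees(np.arctan2(d[1],d[0])); print(r,a)
W=[]
for k in range(1,15):
    b=min(k*6.5,87.5); t=np.radians(a-b); W.append((h[0]+r*np.cos(t),h[1]+r*np.sin(t),s["ee_pos"][2]*1000,79.7-b))
plan(W)
c=arm.camera("wrist"); print(cv2.cvtColor(c["image"],cv2.COLOR_RGB2GRAY)[85,270:370:4].tolist())
E
```

```text
112.58548563983408 -99.85459551459259
at [ 519.8 -154.3   78.4] psi 79.8 grip 13.7 j [-0.18  0.51  0.51  2.02 -0.38  0.7   0.39] F [-0.5 -0.5 -1.6] t 48.825
[0.6, -12.7, -0.0] 0.115
[2.7, -25.3, -0.0] 0.229
[6.2, -37.6, -0.0] 0.342
[11.1, -49.4, -0.0] 0.456
[17.3, -60.6, -0.0] 0.569
[24.7, -71.0, -0.0] 0.682
[33.2, -80.5, -0.0] 0.796
[42.7, -89.0, -0.0] 0.909
[53.2, -96.3, -0.0] 1.023
[64.4, -102.4, -0.0] 1.136
[76.2, -107.2, -0.0] 1.25
[88.5, -110.7, -0.0] 1.363
[101.1, -112.7, -0.0] 1.477
[107.0, -113.1, -0.0] 1.529
[229, 230, 230, 230, 229, 228, 231, 231, 206, 220, 219, 218, 218, 220, 220, 223, 229, 229, 230, 229, 230, 230, 229, 229, 230]
```

{"fn": "apply_moves", "kwargs": {
  "moves": [
    [0.6,-12.7,1,0.115],
    [2.7,-25.3,1,0.229],
    [6.2,-37.6,1,0.342],
    [11.1,-49.4,1,0.456],
    [17.3,-60.6,1,0.569],
    [24.7,-71,1,0.682],
    [33.2,-80.5,1,0.796],
    [42.7,-89,1,0.909],
    [53.2,-96.3,1,1.023],
    [64.4,-102.4,1,1.136],
    [76.2,-107.2,1,1.25],
    [88.5,-110.7,1,1.363],
    [101.1,-112.7,1,1.477],
    [105,-113,1,1.512],
    [105,-113,1,1.512],
    [105,-113,1,1.512],
    [105,-113,1,1.512]
  ]
}}

```text
t: 51.0
ee_pos: [0.4271, -0.0315, 0.0774]
tool_rot: [0.998, -0.06, 0.0, -0.0]
contact_force: [0.5, 0.6, -1.3]
grip_width: 0.0135
gripper_force: 118.7
```

```bash
python3 - <<'E'
from h import *
from rig import arm
plan([(460,-100,156,-4),(474,-286,156,-2)])
c=arm.camera("wrist"); g=cv2.cvtColor(c["image"],cv2.COLOR_RGB2GRAY)
for v in (80,85,88): print(g[v,270:370:3].tolist())
E
```

```text
at [427.1 -31.5  77.4] psi -6.9 grip 13.5 j [-0.79  0.5   0.97  2.29 -0.68  0.67 -1.  ] F [ 0.5  0.6 -1.3] t 51.0
[40.9, 64.1, -78.6] -0.05
[77.0, 247.1, -78.6] -0.085
[144, 140, 142, 141, 143, 141, 145, 143, 126, 215, 214, 212, 212, 214, 213, 215, 214, 216, 198, 135, 144, 145, 190, 220, 219, 221, 220, 221, 221, 221, 220, 221, 220, 197]
[221, 186, 148, 152, 149, 151, 150, 148, 166, 212, 213, 212, 213, 213, 214, 214, 216, 216, 199, 141, 151, 197, 222, 220, 222, 222, 220, 221, 220, 221, 221, 220, 222, 206]
[222, 196, 150, 149, 150, 149, 150, 148, 165, 215, 215, 213, 212, 213, 215, 214, 214, 215, 197, 210, 222, 222, 220, 220, 221, 220, 221, 221, 222, 222, 222, 222, 222, 203]
```

{"fn": "apply_moves", "kwargs": {
  "moves": [
    [0,0,-40,0],
    [0,0,-80,0],
    [20,60,-80,0],
    [41,100,-80,-0.05],
    [60,150,-80,-0.085],
    [77,200,-80,-0.085],
    [77,247,-80,-0.085],
    [77,247,-80,-0.085],
    [77,247,-80,-0.085]
  ]
}}

```text
t: 52.18
ee_pos: [0.4738, -0.285, 0.1568]
tool_rot: [1.0, -0.017, -0.0, -0.001]
contact_force: [0.7, -0.1, -2.5]
grip_width: 0.0136
gripper_force: 118.6
```

```bash
python3 - <<'E'
from bar import *
head()
plan([(474,-287,26,-2)])
c=arm.camera("top"); pickle.dump(c,open("pics/t4.pkl","wb"))
g=cv2.cvtColor(c["image"],cv2.COLOR_RGB2GRAY); g0=cv2.cvtColor(pickle.load(open("pics/top0.pkl","rb"))["image"],cv2.COLOR_RGB2GRAY)
d=cv2.absdiff(g,g0)[160:262,330:362]; print("lever-region diff",d.mean(),d.max(),np.argwhere(d>50)[:10].tolist())
d=cv2.absdiff(g,g0)[165:245,240:335]; print("clamp diff",d.mean(),(d>50).sum())
E
```

```text
[  261    95   112   152 16623] rect [ 534.8 -287.5   35.3   49.3   88.2] in tool [60.72394986  1.35934058]
at [ 474.2 -284.1  156.8] psi -1.9 grip 13.6 j [-0.25  0.53  0.97  1.96 -0.55  0.94 -0.6 ] F [ 0.2  0.3 -1.8] t 52.225
[0.0, 3.1, 130.8] 0.002
lever-region diff 32.442708333333336 150 [[79, 30], [79, 31], [80, 27], [80, 28], [80, 29], [80, 30], [81, 24], [81, 25], [81, 26], [81, 27]]
clamp diff 34.39986842105263 1032
```

{"fn": "apply_moves", "kwargs": {
  "moves": [
    [0,3,50,0],
    [0,3,95,0],
    [0,3,120,0],
    [0,3,128,0],
    [0,3,130.5,0],
    [0,3,130.5,0]
  ]
}}

```text
t: 53.02
ee_pos: [0.4748, -0.2884, 0.0277]
tool_rot: [1.0, -0.017, 0.001, 0.0]
contact_force: [-0.1, 0.3, -1.9]
grip_width: 0.0138
gripper_force: 118.6
```

{"fn": "apply_moves", "kwargs": {
  "moves": [
    [0,0,0,0],
    [0,0,0,0],
    [0,0,0,0],
    [0,0,0,0],
    [0,0,-50,0],
    [0,0,-100,0],
    [0,0,-150,0],
    [0,0,-190,0],
    [0,0,-190,0]
  ],
  "grip": 50
}}

```text
t: 54.15
ee_pos: [0.4753, -0.2896, 0.2197]
tool_rot: [1.0, -0.017, 0.003, 0.001]
contact_force: [-0.0, -0.2, -1.1]
grip_width: 0.05
gripper_force: 0.0
```

```bash
python3 - <<'E'
from h import *
from rig import arm
c=arm.camera("wrist"); hs=cv2.cvtColor(c["image"],cv2.COLOR_RGB2HSV).astype(int)
m=((hs[:,:,1]<70)&(hs[:,:,2]>50)).astype(np.uint8); m=cv2.morphologyEx(m,cv2.MORPH_OPEN,np.ones((3,3)))
n,l,s,_=cv2.connectedComponentsWithStats(m)
for k in range(1,n):
    if s[k,4]>600: print(s[k].tolist(),rect(c,l==k,.033,True))
plan([(470,-100,240,-6)])
E
```

```text
[0, 0, 640, 480, 187039] [ 302.9 -303.6 1483.2  871.    87.4]
[392, 0, 67, 49, 2575] [ 641.6 -389.6   45.2   58.4    5. ]
[293, 115, 44, 196, 5067] [ 471.7 -288.6   35.6  177.9   88.4]
[247, 316, 142, 98, 10329] [ 311.2 -285.5  154.   127.6   87.3]
[139, 404, 67, 76, 2069] [160.3 -84.8  44.3 229.5  52.3]
[430, 404, 67, 76, 2091] [ 146.7 -474.8  231.3   44.4   33.9]
at [ 474.5 -288.5  217.7] psi -1.9 grip 50.0 j [-0.31  0.46  1.05  1.9  -0.47  1.05 -0.66] F [-0.3  0.6 -0.5] t 54.2
[-10.9, -188.3, -22.3] 0.071
```

{"fn": "apply_moves", "kwargs": {
  "moves": [
    [-11,-60,-22,0.07],
    [-11,-120,-22,0.07],
    [-11,-170,-22,0.07],
    [-11,-188,-22,0.07],
    [-11,-188,-22,0.07],
    [-11,-188,-22,0.07]
  ]
}}

```text
t: 54.95
ee_pos: [0.469, -0.101, 0.2383]
tool_rot: [0.999, -0.053, -0.0, 0.0]
contact_force: [0.5, -0.9, -0.1]
grip_width: 0.0501
gripper_force: 0.0
```

```bash
cat > lev.py <<'E'
from h import *
from rig import arm
c=arm.camera("wrist"); pickle.dump(c,open("pics/w30.pkl","wb")); g=cv2.cvtColor(c["image"],cv2.COLOR_RGB2GRAY); plan([])
def proj(P):
    E=c["extrinsics"];K=c["K"]; q=(np.array(P)-E[:3,3])@E[:3,:3]; r=np.hypot(q[:,0],q[:,1]); th=np.arctan2(r,q[:,2]); return np.c_[K[0,2]+K[0,0]*th*q[:,0]/r,K[1,2]+K[1,1]*th*q[:,1]/r]
h=np.array([539.1,-43.4]); a0=np.pi-.11
for a in (a0,a0+1.5):
    u=np.array([np.cos(a),np.sin(a)]); n=np.array([-u[1],u[0]])
    for r in (40,65,88,104):
        P=[[*(h+u*r+n*o)/1000,.067] for o in range(-22,24,2)]; q=proj(P); v=cv2.remap(g,q[:,0].astype(np.float32)[None],q[:,1].astype(np.float32)[None],cv2.INTER_LINEAR)[0]; print(r,q[11].round(),v.tolist())
E
python3 lev.py
```

```text
at [ 469.1 -101.4  238.5] psi -6.1 grip 49.8 j [-0.86  0.3   1.22  2.04 -0.33  1.02 -1.16] F [-1.  -0.1  0.2] t 55.0
40 [237. 190.] [19, 201, 219, 219, 220, 218, 220, 220, 186, 149, 122, 121, 122, 122, 67, 145, 150, 151, 151, 150, 151, 152, 167]
65 [239. 220.] [220, 215, 149, 150, 150, 151, 149, 151, 127, 123, 122, 120, 121, 117, 62, 141, 149, 148, 130, 115, 121, 121, 119]
88 [240. 246.] [172, 118, 119, 119, 119, 119, 120, 119, 118, 121, 119, 120, 120, 114, 68, 114, 117, 118, 117, 118, 116, 116, 119]
104 [241. 263.] [119, 119, 119, 121, 121, 121, 119, 119, 120, 117, 119, 118, 118, 113, 116, 115, 114, 117, 115, 114, 117, 118, 118]
40 [285. 144.] [177, 183, 182, 181, 185, 181, 183, 181, 186, 186, 180, 180, 182, 186, 179, 179, 186, 182, 185, 180, 178, 180, 179]
65 [317. 146.] [179, 181, 175, 181, 183, 181, 180, 179, 180, 181, 184, 186, 182, 180, 179, 186, 179, 181, 184, 185, 183, 181, 180]
88 [346. 148.] [179, 177, 179, 180, 175, 180, 186, 185, 180, 179, 179, 181, 181, 184, 180, 177, 177, 183, 176, 182, 179, 185, 179]
104 [366. 150.] [186, 183, 178, 180, 181, 178, 178, 184, 185, 182, 180, 177, 180, 181, 184, 181, 178, 177, 183, 176, 181, 180, 179]
```

```bash
python3 - <<'E'
from h import *
from rig import arm
c=arm.camera("top"); green(c,.01,False,(155,230,205,305))
print(arm.finish_job())
E
```

```text
[165, 217, 49, 77, 2271] [441.  347.4 194.7 115.    0.9]
the job is handed in; nothing more can be done
None
```

I handed in the job without being told a verdict. By my last camera measurements, all three boards lie flat in the tray, the clamp bar is down, the toggle is locked, and the extension bar (knocked about 43 mm aside mid-run and re-gripped) is flat on its mat again.

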